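Fasten a power supply's fan tray and check that the fan runs free

TASK

The fan tray of the power supply has been left ajar: swing it fully shut and fasten it with its captive thumbscrew, pushing the screw in and turning it clockwise until it is fully home and stays. Then turn the fan impeller clockwise by hand through at least one full turn to check that it runs free, and leave it at rest. Do not disturb the things standing and lying around the unit.

Things in the scene. Friction and masses are not known exactly. Their poses are not given: they have to be found in the camera images.
- unit: grey power supply, 220 x 300 x 100 mm, fixed in a black cradle; its panel faces up, sloping 30 deg from level. Origin: on the bench 150 mm straight below the panel's centre. z up; y level along the panel's 300 mm side; x level, the way the panel rises: its outward normal n leans 30 deg towards -x. Below: u = up the slope (x raised 30 deg), v = y. Bystanders stand 15 mm and more off its sides
- tray (a joint): aluminium fan tray in the panel, 180 (u) x 236 (v) x 4 mm, round opening 156 mm wide holding the fan, 0.6 kg. Hinged along u at its +v edge; the -v edge is free. Opening angle in rad: 0 = shut against a rigid stop (outer face 4 mm above the panel), grows as the free edge rises. The stiff hinge stays where left; 1 to 8 N on the free edge closes it
- tray_hinge (a point): fixed point on the tray's hinge line, half way up the slope, level with the panel
- tray_edge (a point): point on the tray's outer face in the plain strip along its free edge, good to press on: with the tray shut -55 mm in u, -213 mm in v, 4 mm in n from tray_hinge. Moves with the tray
- fan_centre (a point): point on the fan's axis, level with the tray's outer face; with the tray shut -110 mm in v, 4 mm in n from tray_hinge. Moves with the tray; its z axis is the tray's outward normal
- impeller (a joint): impeller angle in rad, growing clockwise seen from outside, no stops, starts within 0.2 of 0; 0.03 N m of friction, does not coast. Five grey blades 72 deg apart, set at 40 deg, 27 mm wide seen along the axis, 5 to 30 mm below the tray's outer face, from the black hub (64 mm diameter, 2 mm below that face) to 75 mm radius. No guard: a closed fingertip fits between blades at 55 mm radius
- blade_mark (a point): point over the middle line of the one blade with a white paint mark, at 60 mm radius, 5 mm below the tray's outer face. At impeller 0 this blade points along u; the blades' mid-gaps lie 36 deg from them
- screw (a joint): how far in the captive thumbscrew is, in m: 0 = out (head's underside 10.9 mm off the tray's face), 0.0109 = fully home, head on the tray. A spring pushes it out with 1.5 N (out) to 4.8 N (home), and it moves stiffly (1 N more at 20 mm/s). Let go before its thread has caught, it springs back out
- screw_head (a joint): angle of the screw head in rad, growing clockwise seen from outside; starts anywhere. Tray shut and pushed in 2 to 10 mm, it meets its thread (two starts, 16 mm of travel per turn). Pushed with 6 to 12 N and turned clockwise it catches within half a turn and is home, against a hard stop, after 0.15 to 0.7 turn in all. Once caught it stays when let go
- head_mid (a point): middle of the thumbscrew's knurled steel head: 22 mm diameter, 18 mm tall, axis along the tray's outward normal; 9 mm above the head's underside. In the tray's strip by the free edge: -216 mm in v from tray_hinge, half way up the slope. Goes in with the screw
- flux_bottle: small white plastic bottle with a red cap, 44 mm across, 115 mm tall, standing; leave it alone. Origin: centre of its base
- cleaner_can: blue and white spray can, 54 mm across, 150 mm tall, standing; leave it alone. Origin: centre of its base
- solder_reel: grey metal solder reel, 56 mm across, 40 mm tall, standing on its flange; leave it alone. Origin: centre of its base
- tip_tin: open steel tin, 64 mm across, 26 mm tall; leave it alone. Origin: centre of its base
- circuit_board: green circuit board, 75 x 105 mm, 15 mm tall with its black connector, lying flat; leave it alone. Origin: centre of its underside
- screwdriver: screwdriver with a red handle, lying, about 200 mm long; leave it alone. Origin: under its middle
- multimeter: orange and black multimeter, 85 x 170 x 45 mm, lying on its back; leave it alone. Origin: centre of its underside

How it is judged:
By the outcome, as a careful person would: the job done as asked, in the order asked, and still so for the second after the job is handed in, with the robot touching nothing.
It also fails if it takes over 72 s, if anything falls off the work surface, if the arm or the gripper's body presses on something with over 40 N, if the wrist force passes 120 N, or if a joint passes its speed limit or range.

ROBOT

A 7-joint arm with a two-finger parallel gripper is mounted at the origin on the work surface. World frame = base frame: x ahead of the robot, y to its left, z up, the work surface at z = 0. Lengths are in m, angles in rad, forces in N, time in s.
With the tool pointing down it reaches from about 0.4 to 0.85 m from the base axis. Payload 10.4 kg.
Tool frame: the origin (TCP) lies on the centre line of the jaws, within the pads' length; the fingertips stand 14 mm ahead of it and the grasp point (between the pads) lies 5 mm behind it (robot.finger_overhang is the distance from the TCP to the fingertips, in m); z points along the fingers, y is the line along which they close (so a half turn about z gives the same grasp; the last joint's range is limited). The gripper opens to 85 mm and grips with 20 to 120 N. Pads are 22 mm wide; open, the fingers measure 114 mm over their backs; the gripper's body (76 mm by 85 mm) begins 54 mm behind the grasp point. The pads swing forward as they close: fully open they stand 13 mm farther back than shut.
Start: joints at [-1.349, 0.332, -0.065, 1.46, 0.022, 1.35, -0.088], TCP at [0.151, 0.606, 0.245] pointing down, gripper open.
Joint ranges: [-2.6, 2.6], [-0.5, 2.12], [-1.47, 1.34], [0.16, 2.42], [-1.27, 4.41], [0.06, 2.06], [-2.6, 2.6]. Speed limits (rad/s): [2.22, 2.22, 2.79, 2.79, 3.14, 3.14, 3.14].

INTERFACE

Orientations are given as a unit quaternion [x, y, z, w].
In Python, from bench import robot gives the robot as it stands.
- The arm moves only by the tool play_rows, never from a script. Its argument "targets" is a list of rows, each a list of 5 numbers: the closure, from 0 (fully open) to 1 (shut), then the shift along the tool's x, y, z in cm, then the turn about the tool's z in degrees. A call has 1 to 10 rows; each row shifts and turns the commanded pose from where the row before left it, along the tool's axes as they then stand; what a row does not reach is not made up. A row lasts 1/12 s, in which the tool goes at most 41.7 mm and 7.16 degrees, less where a joint would pass 70% of its speed; a pose out of reach is approached as far as the arm can. A call is refused whole if a number of a shift passes 4.17 or a number of a turn 7.16, either way. A call with a gripper value outside its range is refused whole. The fingers move at their own pace and stop on an object; "grip_force" is the grip in N (left out, the last holds). Time passes only in rows, so rows that do not move let the fingers close. It gives the time, the measured TCP pose, the force, the opening and the grip force at its end, in the units of the state.
- robot.read_state(): the state, without advancing time (a new reading comes with each control period).
- robot.snapshot(name): name is "scene" or "top" or "wrist"; returns a dict with "frame" (400x640x3 uint8, blue, green, red), "depth" (400x640 float32, m along the optical axis (not along the pixel's ray), 0 where there is no reading), "fx", "fy", "cx", "cy" (pixels), "k1" (the pictures are not rectified: a ray, as slopes to the right and down, at radius r is drawn at 1 + k1 r^2 times it, then the intrinsics apply), "cam_to_world" (4x4, takes a point from camera to world coordinates); the wrist camera has in their place "tool_from_camera" (4x4, takes a point from camera to tool coordinates, whose origin is the TCP and whose axes are the flange's). Camera axes: x right, y up, looking along -z (the intrinsics and any distortion apply to the point x, -y, -z); pixel columns grow to the right and rows downward; lengths in m; the calibration is good to about 2 mm. A picture is of the moment at which its call begins: read the wrist's pose just before it.
- robot.finish_job(): hands the job in; it is judged then, once.
The state is a dict: "time_s": time; "q": joint angles; "qvel": joint speeds; "effort": joint torques, N m; "position": TCP position; "tcp_rot": TCP orientation; "contact_force": force on the tool from outside, world axes, zero at the start; "ft_torque": the same for the moment, N m; "grip_width": finger opening in m; "grip_force": force on a finger pad.
Only numpy, scipy, OpenCV 4.12 (cv2) and the standard library are available. Lean on these libraries where they do the work, as an engineer would, in place of code of your own. Each camera call takes 0.05 s, during which the arm holds its last target. There are 200 camera calls.

## Working session

There is one attempt and no reset: what is moved stays moved. The work goes in short steps, Python scripts to look and compute and a tool call to move; the robot and the scene stay as the last step left them, time stands still between calls to the robot, and variables do not carry over. Pictures are saved under pics/ and viewed, at most 10 in all, crops included, and the job is handed in when it is done.

Besides the shell and the picture viewer there is one more tool, called after "Emit:" as name(argument=value, ...) on one line, values as JSON. play_rows: Moves the arm, as the interface text tells. Its arguments: {"type":"object","properties":{"targets":{"type":"array","items":{"type":"array","items":{"type":"number"}}},"grip_force":{"type":"number"}},"required":["targets"]}

```bash
mkdir -p pics; ls
cat > h.py <<'E'
import numpy as np, cv2
from bench import robot
from scipy.spatial.transform import Rotation as R
def snap(n):
    st=robot.read_state(); s=robot.snapshot(n)
    if n=="wrist":
        T=np.eye(4);T[:3,:3]=R.from_quat(st["tcp_rot"]).as_matrix();T[:3,3]=st["position"]
        s["cam_to_world"]=T@s["tool_from_camera"]
    return s
def ray(s,px):
    c,r=px; d=np.array([(c-s["cx"])/s["fx"],(r-s["cy"])/s["fy"]]); x=d.copy()
    for _ in range(10): x=d/(1+s["k1"]*(x@x))
    T=np.array(s["cam_to_world"]); return T[:3,3],T[:3,:3]@np.array([x[0],-x[1],-1.0])
def pt(s,px):
    z=s["depth"][int(round(px[1])),int(round(px[0]))]; o,d=ray(s,px); return o+z*d
def cloud(s):
    rr,cc=np.mgrid[0:400,0:640]; d=np.stack([(cc-s["cx"])/s["fx"],(rr-s["cy"])/s["fy"]],-1).astype(float); x=d.copy()
    for _ in range(10): x=d/(1+s["k1"]*(x**2).sum(-1,keepdims=True))
    T=np.array(s["cam_to_world"]); P=np.stack([x[...,0],-x[...,1],-np.ones((400,640))],-1)*s["depth"][...,None]
    return P@T[:3,:3].T+T[:3,3]
E
python3 - <<'E'
from h import *
st=robot.read_state(); print({k:np.round(v,3) for k,v in st.items()})
ims=[]
for n in("scene","top"):
    s=snap(n); cv2.imwrite(f"pics/{n}0.png",s["frame"]); np.savez(f"{n}0.npz",**s)
    print(n,np.round(s["cam_to_world"],3).tolist(),s["fx"],s["k1"],(s["depth"]>0).mean())
E
```

```text
pics
{'time_s': np.float64(0.0), 'q': array([-1.349,  0.333, -0.065,  1.461,  0.022,  1.35 , -0.089]), 'qvel': array([ 0.   ,  0.   , -0.001, -0.001, -0.   ,  0.001, -0.001]), 'effort': array([ 1.0000e-03, -6.2545e+01,  5.0000e-02, -3.9160e+01,  1.6000e-02,
        1.0000e-02, -0.0000e+00]), 'position': array([0.151, 0.606, 0.245]), 'tcp_rot': array([ 0.122,  0.993, -0.001, -0.   ]), 'contact_force': array([ 0.553, -0.119, -0.29 ]), 'ft_torque': array([-0.012, -0.047, -0.02 ]), 'grip_force': np.float64(0.0), 'grip_width': np.float64(0.085)}
scene [[-0.062, -0.576, 0.815, 1.45], [0.998, -0.025, 0.059, 0.121], [-0.014, 0.817, 0.576, 0.754], [0.0, 0.0, 0.0, 1.0]] 394.3629505342765 0.0263004187432388 0.9959609375
top [[0.029, 0.993, -0.118, 0.443], [-1.0, 0.027, -0.013, 0.03], [-0.01, 0.118, 0.993, 1.337], [0.0, 0.0, 0.0, 1.0]] 478.039901003965 -0.019607978525594035 0.99605859375
```

View pics/scene0.png

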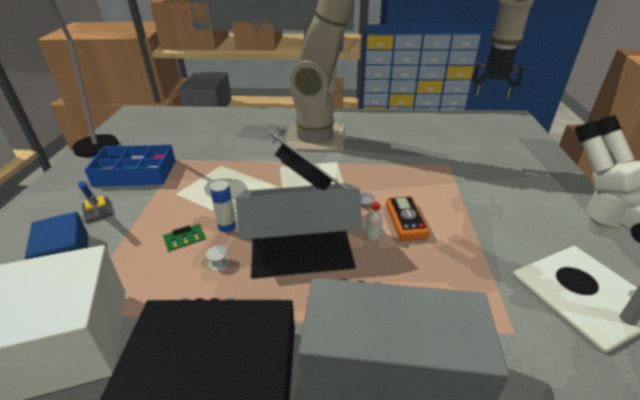

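View pics/top0.png

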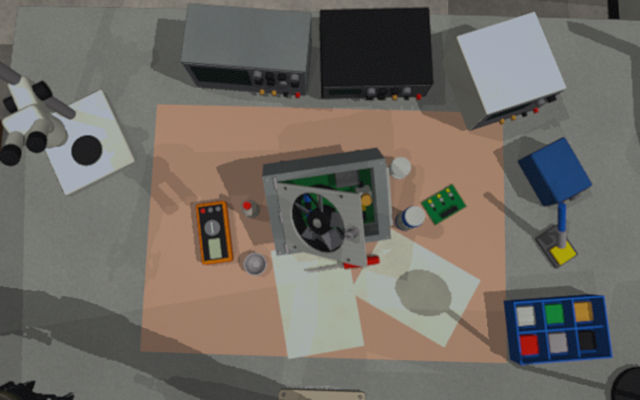

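The scene view shows the unit in the centre with its tray raised (around 310,165). In the top view the panel spans about (264,155)–(390,250), with the tray hinged on the left (+y) side. The screw head is near (350,233), and the bystanders surround the unit.

Run:
```python
from h import *
s=dict(np.load("top0.npz")); P=cloud(s); 
f=s["frame"]; cv2.imwrite("pics/crop0.png",cv2.resize(f[140:285,235:425],None,fx=4,fy=4,interpolation=cv2.INTER_CUBIC))
reg=np.zeros((400,640),bool); reg[145:280,255:400]=1
reg&=(P[...,2]>0.07)
idx=np.argwhere(reg); Q=P[reg]; rng=np.random.default_rng(0); left=np.ones(len(Q),bool)
for k in range(4):
    best=None
    L=np.flatnonzero(left)
    for _ in range(3000):
        a,b,c=Q[rng.choice(L,3,False)]; n=np.cross(b-a,c-a); m=np.linalg.norm(n)
        if m<1e-4: continue
        n/=m; i=left&(abs((Q-a)@n)<.0025)
        if best is None or i.sum()>best.sum(): best=i
    q=Q[best]; c=q.mean(0); n=np.linalg.svd(q-c,full_matrices=False)[2][2]; n*=np.sign(n[2])
    ii=idx[best]; print(k,len(q),c.round(3),n.round(3),"tilt",np.degrees(np.arccos(n[2])).round(1),"rows",np.percentile(ii[:,0],[1,99]),"cols",np.percentile(ii[:,1],[1,99]))
    left&=~best
for px in [(283,181),(275,250),(363,265),(361,190),(352,232),(318,222),(264,166),(265,185),(268,240),(385,160),(388,235),(380,155)]:
    print(px,pt(s,px).round(3))
```

```text
0 3221 [0.547 0.016 0.226] [-0.49   0.571  0.658] tilt 48.8 rows [183. 263.] cols [274. 364.]
1 1981 [ 0.612 -0.008  0.164] [-0.494 -0.091  0.865] tilt 30.1 rows [160.8 253. ] cols [265. 389.]
2 1434 [0.705 0.018 0.164] [0.852 0.152 0.501] tilt 59.9 rows [149. 175.] cols [264.   380.67]
3 623 [ 0.661 -0.006  0.096] [-0.476 -0.086  0.875] tilt 28.9 rows [169. 206.] cols [279.44 371.  ]
(283, 181) [0.662 0.117 0.11 ]
(275, 250) [0.486 0.14  0.001]
(363, 265) [ 0.45  -0.082  0.241]
(361, 190) [ 0.644 -0.087  0.108]
(352, 232) [ 0.52  -0.051  0.296]
(318, 222) [0.547 0.023 0.219]
(264, 166) [0.696 0.166 0.13 ]
(265, 185) [0.637 0.154 0.19 ]
(268, 240) [0.513 0.16  0.001]
(385, 160) [ 0.703 -0.134  0.206]
(388, 235) [ 0.53  -0.159  0.101]
(380, 155) [ 0.722 -0.126  0.179]
```

View pics/crop0.png

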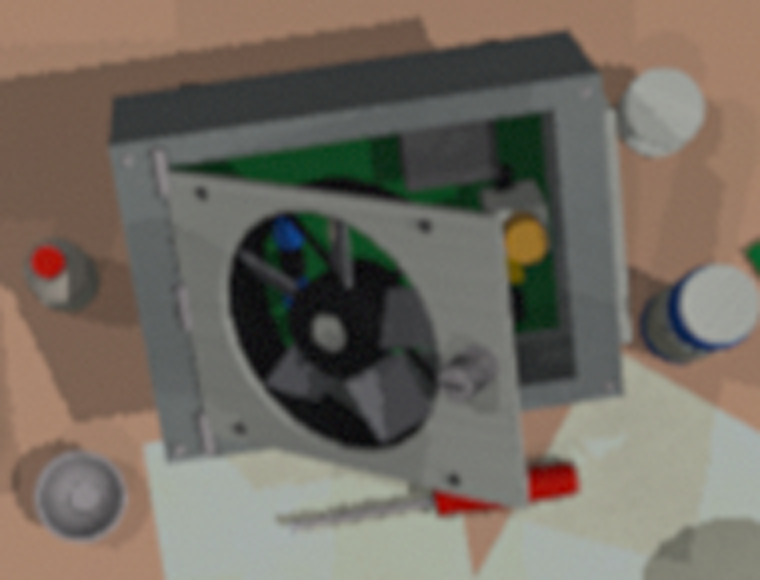

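The crop shows the hinge on the left edge (crop x≈165–210) and the screw head near crop (470,370), on the strip by the free edge. The panel's normal gives a unit yaw of about 10°, and the tray is open by about 40°.

Run:
```python
from h import *
s=dict(np.load("top0.npz")); P=cloud(s)
reg=np.zeros((400,640),bool); reg[145:280,255:400]=1
def refine(c,n,tol=.003):
    c=np.array(c);n=np.array(n)/np.linalg.norm(n)
    for _ in range(5):
        m=reg&(abs((P-c)@n)<tol)&(P[...,2]>.08); q=P[m]; c=q.mean(0); n=np.linalg.svd(q-c,full_matrices=False)[2][2]; n*=np.sign(n[2])
    return c,n,m
ct,nt,mt=refine([.547,.016,.226],[-.49,.571,.658]); cp,npl,mp=refine([.612,-.008,.164],[-.494,-.091,.865])
print(cp,npl,ct,nt)
# panel outline -> yaw and centre: fit min area rect of panel-plane points, in level coords
z=np.array([0,0,1.])
v0=np.cross(z,-npl*0+np.array([-npl[0],-npl[1],0]));v0/=np.linalg.norm(v0)
m=cv2.morphologyEx(mp.astype(np.uint8),cv2.MORPH_OPEN,np.ones((2,2)))
n_,lab,stt,_=cv2.connectedComponentsWithStats(m,connectivity=8); big=lab==1+np.argmax(stt[1:,4])
Q=P[big]; u0=np.cross(v0,npl); ab=np.c_[(Q-cp)@u0,(Q-cp)@v0].astype(np.float32)
(cx,cy),sz,ang=cv2.minAreaRect(ab); print("rect",cx,cy,sz,ang,"normal yaw",np.degrees(np.arctan2(-npl[1],-npl[0])))
pc=cp+cx*u0+cy*v0; print("panel centre",pc)
for yaw in (np.degrees(np.arctan2(-npl[1],-npl[0])),):
    a=ang if abs(ang)<45 else ang-90
    print("rect rot about n",a)
hd=np.cross(npl,nt); hd/=np.linalg.norm(hd); hd*=np.sign(hd[0]); print("hinge dir",hd,"yaw",np.degrees(np.arctan2(hd[1],hd[0])), "elev",np.degrees(np.arcsin(hd[2])),"open",np.degrees(np.arccos(npl@nt)))
p=np.linalg.solve(np.array([npl,nt,z]),[npl@cp,nt@ct-.004,.15]); print("hinge z.15",p, "rel panel centre uv",(p-pc)@u0,(p-pc)@v0)
# tray outline in tray plane
m=cv2.morphologyEx(mt.astype(np.uint8),cv2.MORPH_OPEN,np.ones((2,2)));n_,lab,stt,_=cv2.connectedComponentsWithStats(m); big=lab==1+np.argmax(stt[1:,4]); Q=P[big]
w=np.cross(nt,hd); ab=np.c_[(Q-p)@hd,(Q-p)@w].astype(np.float32); print("tray rect",cv2.minAreaRect(ab), np.percentile(ab,[1,99],axis=0))
# head: points above tray plane
h=(P-ct)@nt; mh=reg&(h>.008)&(h<.045)&(((P-p)@w)<-.19)&(((P-p)@w)>-.24)
Q=P[mh]; print("head pts",len(Q),"u",((Q-p)@hd).mean(),"v",((Q-p)@w).mean(),"n max",np.percentile(h[mh],95))
```

```text
[ 0.60860628 -0.00246574  0.16288256] [-0.49154887 -0.08803708  0.86638859] [0.54654806 0.01776386 0.22424047] [-0.48904459  0.57036559  0.65993823]
rect 0.13723723590373993 -0.05617016553878784 (0.6669871211051941, 0.15561069548130035) 21.016998291015625 normal yaw 10.15409400109957
panel centre [ 0.73554732 -0.03679438  0.23141478]
rect rot about n 21.016998291015625
hinge dir [0.85271096 0.15334044 0.49937033] yaw 10.194371491466498 elev 29.95835010565768 open 40.36456886878302
hinge z.15 [0.56527262 0.11270518 0.15      ] rel panel centre uv -0.1630348396154107 0.17717674759132607
tray rect ((0.20823156833648682, -0.3125586211681366), (0.29220789670944214, 0.99271559715271), 47.472537994384766) [[-0.18281078 -0.23668794]
 [ 0.09010035  0.00538843]]
head pts 109 u 0.004309647703749321 v -0.21966724266401563 n max 0.03096363171715012
```

```bash
cat > plan.py <<'E'
from h import *
yaw=np.radians(10.17); Hh=np.array([.5653,.1127,.15]); c,s_=np.cos(yaw),np.sin(yaw)
n=np.array([-.5*c,-.5*s_,.8660]);u=np.array([.866*c,.866*s_,.5]);v=np.array([-s_,c,0])
def W(a,b,d): return Hh+a*u+b*v+d*n
def tray(a,b,d,th):  # tray-fixed point at opening th
    C,S=np.cos(th),np.sin(th); return Hh+a*u+(b*C+d*S)*v+(-b*S+d*C)*n
def heading(): 
    y=R.from_quat(robot.read_state()["tcp_rot"]).as_matrix()[:,1]; return np.degrees(np.arctan2(y[1],y[0]))
def plan(wps,start=None,h0=None):
    """wps: (tcp xyz, heading of tool y, rows, closure)"""
    p=np.array(robot.read_state()["position"] if start is None else start); h=heading() if h0 is None else h0
    rows=[]
    for q,hd,N,cl in wps:
        q=np.array(q); dp=(q-p)/N; dh=(hd-h)/N
        for k in range(N):
            left=(q-p)/(N-k); y=np.radians(h); ty=np.array([np.cos(y),np.sin(y),0]); tx=np.array([-ty[1],ty[0],0])
            r=[cl]+[round(float(x)*100,2) for x in (left@tx,left@ty,-left[2])]+[round(-float(hd-h)/(N-k),2)]
            rows.append(r); p=p+(r[1]*tx+r[2]*ty-np.array([0,0,r[3]]))/100; h-=r[4]
            if max(map(abs,r[1:4]))>4.17 or abs(r[4])>7.16: print("LIMIT",r)
    for i in range(0,len(rows),10): print("["+",".join("["+",".join(f"{x:g}" for x in r)+"]" for r in rows[i:i+10])+"]")
    print("end",p.round(4),round(h,2))
E
python3 - <<'E'
from plan import *
th=np.radians(40.4); z14=np.array([0,0,.014])
e=tray(-.065,-.213,.004,th)+z14; print(e,tray(-.065,-.213,.004,0)+z14,tray(0,-.216,.0239,0),heading())
plan([((.151,.606,.42),76,5,1),((.50,.30,.42),0,16,1),((e[0],e[1],.42),-79.83,14,1),(e+[0,0,.05],-79.83,5,1)])
E
```

```text
[ 0.46863816 -0.06680302  0.25368887] [ 0.54553512 -0.10724562  0.134964  ] [ 0.59167674 -0.10201625  0.1706974 ] 75.97956379058866
[[1,0.01,-0,-3.51,-0],[1,0.01,-0,-3.51,-0.01],[1,0,-0.01,-3.51,-0],[1,0.01,-0,-3.51,-0.01],[1,0,-0.01,-3.5,-0],[1,-2.58,-1.33,-0,4.75],[1,-2.68,-1.11,-0,4.75],[1,-2.76,-0.88,-0,4.75],[1,-2.83,-0.65,-0,4.75],[1,-2.87,-0.42,-0,4.75]]
[[1,-2.9,-0.18,-0,4.75],[1,-2.9,0.06,-0,4.75],[1,-2.88,0.3,-0,4.75],[1,-2.85,0.54,-0,4.75],[1,-2.79,0.78,-0,4.75],[1,-2.72,1.01,-0,4.75],[1,-2.63,1.23,-0,4.75],[1,-2.52,1.44,-0,4.75],[1,-2.39,1.64,-0,4.75],[1,-2.25,1.84,-0,4.75]]
[[1,-2.08,2.01,-0,4.75],[1,-2.62,-0.22,-0,5.7],[1,-2.63,0.04,-0,5.7],[1,-2.61,0.3,-0,5.7],[1,-2.57,0.56,-0,5.7],[1,-2.5,0.81,-0,5.7],[1,-2.41,1.05,-0,5.7],[1,-2.29,1.29,-0,5.7],[1,-2.16,1.51,-0,5.7],[1,-1.99,1.71,-0,5.7]]
[[1,-1.81,1.9,-0,5.71],[1,-1.62,2.08,-0,5.7],[1,-1.4,2.23,-0,5.71],[1,-1.18,2.35,-0,5.7],[1,-0.93,2.46,-0,5.71],[1,-0,-0,2.33,-0],[1,-0,-0,2.32,-0],[1,-0,-0,2.33,-0],[1,-0,-0,2.32,-0],[1,-0,-0,2.33,-0]]
end [ 0.4687 -0.0668  0.3037] -79.83
```

Emit:
play_rows(targets=[[1, 0, 0, -3.5, 0], [1, 0, 0, -3.5, 0], [1, 0, 0, -3.5, 0], [1, 0, 0, -3.5, 0], [1, 0, 0, -3.5, 0], [1, -2.6, -1.3, 0, 4.8], [1, -2.7, -1.1, 0, 4.8], [1, -2.8, -0.9, 0, 4.8], [1, -2.8, -0.6, 0, 4.8], [1, -2.9, -0.4, 0, 4.8]])

```text
time_s: 0.93
position: [0.2623, 0.5099, 0.42]
tcp_rot: [0.328, 0.945, -0.0, -0.0]
contact_force: [0.9, 0.7, -0.2]
grip_width: 0.0002
grip_force: 0.0
```

Emit:
play_rows(targets=[[1, -2.9, -0.2, 0, 4.8], [1, -2.9, 0.1, 0, 4.8], [1, -2.9, 0.3, 0, 4.8], [1, -2.8, 0.5, 0, 4.8], [1, -2.8, 0.8, 0, 4.8], [1, -2.7, 1.0, 0, 4.8], [1, -2.6, 1.2, 0, 4.8], [1, -2.5, 1.4, 0, 4.8], [1, -2.4, 1.6, 0, 4.8], [1, -2.2, 1.8, 0, 4.8]])

```text
time_s: 1.77
position: [0.4768, 0.3174, 0.4201]
tcp_rot: [0.684, 0.73, -0.0, -0.0]
contact_force: [0.5, 0.2, 0.4]
grip_width: 0.0001
grip_force: 0.0
```

Emit:
play_rows(targets=[[1, -2.1, 2.0, 0, 4.8], [1, -2.6, -0.2, 0, 5.7], [1, -2.6, 0, 0, 5.7], [1, -2.6, 0.3, 0, 5.7], [1, -2.6, 0.6, 0, 5.7], [1, -2.5, 0.8, 0, 5.7], [1, -2.4, 1.0, 0, 5.7], [1, -2.3, 1.3, 0, 5.7], [1, -2.2, 1.5, 0, 5.7], [1, -2.0, 1.7, 0, 5.7]])

```text
time_s: 2.6
position: [0.4726, 0.0625, 0.42]
tcp_rot: [0.947, 0.322, -0.0, -0.0]
contact_force: [0.4, 0.9, -0.1]
grip_width: 0.0003
grip_force: 0.0
```

Emit:
play_rows(targets=[[1, -1.8, 1.9, 0, 5.7], [1, -1.6, 2.1, 0, 5.7], [1, -1.4, 2.2, 0, 5.7], [1, -1.2, 2.4, 0, 5.7], [1, -0.9, 2.5, 0, 5.7], [1, 0, 0, 0, 0], [1, 0, 0, 0, 0]])

```text
time_s: 3.18
position: [0.4602, -0.069, 0.4203]
tcp_rot: [0.997, 0.08, 0.0, -0.0]
contact_force: [0.1, 0.7, -0.3]
grip_width: -0.0
grip_force: 0.0
```

Run:
```python
from plan import *
s=snap("wrist"); cv2.imwrite("pics/w1.png",s["frame"]); np.savez("w1.npz",**s); P=cloud(s)
def uvn(p): d=np.asarray(p)-Hh; return np.stack([d@u,d@v,d@n],-1)
q=uvn(P); th=np.radians(40.4)
print("q",np.round(robot.read_state()["q"],2),heading())
# tray coordinates
C,S=np.cos(th),np.sin(th); b=q[...,1]*C-q[...,2]*S; d=q[...,1]*S+q[...,2]*C; a=q[...,0]
m=(s["depth"]>0)&(abs(d-.004)<.004)&(b<0)&(b>-.25)&(abs(a)<.11)
print("tray d",np.median(d[m]),"a",np.percentile(a[m],[.5,99.5]),"b",np.percentile(b[m],[.5,99.5]))
A=np.c_[a[m],b[m],np.ones(m.sum())]; print("plane fit",np.linalg.lstsq(A,d[m],rcond=None)[0])
m=(s["depth"]>0)&(d>.02)&(d<.045)&(b<-.19)&(b>-.245)&(abs(a)<.04)
print("head",m.sum(),a[m].mean(),b[m].mean(),np.percentile(d[m],[50,95,99]))
```

```text
q [-0.64 -0.11  0.63  1.57  0.07  1.67 -1.41] -80.60799799913826
tray d 0.0028181470281181537 a [-0.08694685  0.07765257] b [-0.23483111 -0.00090041]
plane fit [-0.00241348 -0.00240381  0.0022518 ]
head 841 0.006719536507205793 -0.21778920046477268 [0.03067972 0.03227118 0.03258156]
```

View pics/w1.png

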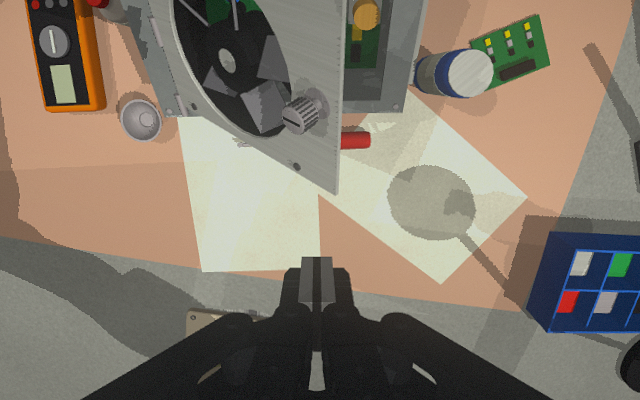

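The wrist view shows the screw head at (300,115), with a slot on its top. The fan hub is at (228,60), and the closed fingertips, which are slender, are at (317,262). The tray model fits to within about 2–4 mm. Next I push the tray shut along its arc.

```bash
sed -i 's/^n=np/Hh=Hh+.004*np.array([.866*c,.866*s_,.5])\nn=np/' plan.py
python3 - <<'E'
from plan import *
z14=np.array([0,0,.014])
f=lambda deg,d:tray(-.065,-.213,d,np.radians(deg))+z14
w=[(f(41,.03)+[0,0,.03],-79.83,6,1),(f(40,.014),-79.83,4,1)]
w+=[(f(t,.014),-79.83,2,1) for t in (36,32,28,24,20,16,12,8,4,1)]
plan(w)
E
```

```text
[[1,0.01,-0.3,1.93,-0.13],[1,0.01,-0.3,1.93,-0.13],[1,0.02,-0.3,1.94,-0.13],[1,0.01,-0.3,1.93,-0.13],[1,0.02,-0.29,1.94,-0.13],[1,0.02,-0.3,1.93,-0.13],[1,0.18,0.33,1.07,0],[1,0.18,0.33,1.07,0],[1,0.19,0.33,1.07,0],[1,0.18,0.32,1.07,0]]
[[1,0.28,0.5,0.48,0],[1,0.28,0.5,0.48,0],[1,0.29,0.45,0.51,0],[1,0.3,0.46,0.51,0],[1,0.31,0.41,0.54,0],[1,0.31,0.42,0.53,0],[1,0.32,0.37,0.56,0],[1,0.32,0.37,0.56,0],[1,0.34,0.32,0.58,0],[1,0.34,0.32,0.59,0]]
[[1,0.34,0.28,0.6,0],[1,0.35,0.28,0.59,0],[1,0.35,0.22,0.62,0],[1,0.36,0.23,0.61,0],[1,0.36,0.18,0.63,0],[1,0.36,0.17,0.63,0],[1,0.37,0.13,0.63,0],[1,0.36,0.13,0.64,0],[1,0.28,0.06,0.48,0],[1,0.28,0.06,0.48,0]]
end [ 0.5421 -0.1076  0.1488] -79.83
```

Emit:
play_rows(targets=[[1, 0, -0.3, 1.9, -0.1], [1, 0, -0.3, 1.9, -0.1], [1, 0, -0.3, 1.9, -0.1], [1, 0, -0.3, 1.9, -0.2], [1, 0, -0.3, 1.9, -0.2], [1, 0, -0.3, 1.9, -0.1], [1, 0.2, 0.3, 1.1, 0], [1, 0.2, 0.3, 1.1, 0], [1, 0.2, 0.3, 1.1, 0], [1, 0.2, 0.3, 1.1, 0]])

```text
time_s: 4.07
position: [0.4682, -0.0605, 0.2618]
tcp_rot: [0.996, 0.089, 0.0, 0.0]
contact_force: [0.2, -0.3, -1.1]
grip_width: 0.0002
grip_force: 0.0
```

Emit:
play_rows(targets=[[1, 0.3, 0.5, 0.5, 0], [1, 0.3, 0.5, 0.5, 0], [1, 0.3, 0.5, 0.5, 0], [1, 0.3, 0.5, 0.5, 0], [1, 0.3, 0.4, 0.5, 0], [1, 0.3, 0.4, 0.5, 0], [1, 0.3, 0.4, 0.6, 0], [1, 0.3, 0.4, 0.6, 0]])

```text
time_s: 4.73
position: [0.4982, -0.0918, 0.2199]
tcp_rot: [0.996, 0.089, 0.0, 0.0]
contact_force: [0.2, 1.6, 2.6]
grip_width: -0.0003
grip_force: 0.8
```

Emit:
play_rows(targets=[[1, 0.3, 0.3, 0.6, 0], [1, 0.3, 0.3, 0.6, 0], [1, 0.3, 0.3, 0.6, 0], [1, 0.4, 0.3, 0.6, 0], [1, 0.3, 0.2, 0.6, 0], [1, 0.4, 0.2, 0.6, 0], [1, 0.4, 0.2, 0.6, 0], [1, 0.4, 0.2, 0.6, 0]])

```text
time_s: 5.4
position: [0.5287, -0.1063, 0.1714]
tcp_rot: [0.996, 0.089, -0.0, -0.0]
contact_force: [-1.6, 0.6, 1.3]
grip_width: 0.0001
grip_force: 0.7
```

Emit:
play_rows(targets=[[1, 0.3, 0.1, 0.6, 0], [1, 0.3, 0.1, 0.6, 0], [1, 0.2, 0.1, 0.4, 0], [1, 0.2, 0.1, 0.4, 0], [1, 0, 0, 0, 0]])

```text
time_s: 5.82
position: [0.5391, -0.1083, 0.1514]
tcp_rot: [0.996, 0.089, -0.0, 0.0]
contact_force: [0.0, 0.0, 0.3]
grip_width: -0.0
grip_force: 0.0
```

Emit:
play_rows(targets=[[1, 0.1, 0, 0.2, 0], [1, 0.1, 0, 0.2, 0], [1, 0.1, 0, 0.2, 0], [1, 0, 0, 0, 0]])

```text
time_s: 6.15
position: [0.5422, -0.1078, 0.1461]
tcp_rot: [0.996, 0.089, 0.0, -0.0]
contact_force: [-1.2, -0.6, 0.2]
grip_width: -0.0001
grip_force: 0.1
```

Emit:
play_rows(targets=[[1, 0.1, 0, 0.2, 0], [1, 0.1, 0, 0.2, 0], [1, 0, 0, 0, 0]])

```text
time_s: 6.4
position: [0.5442, -0.1073, 0.142]
tcp_rot: [0.996, 0.089, 0.0, -0.0]
contact_force: [0.2, 0.1, -0.3]
grip_width: 0.0001
grip_force: 0.1
```

Emit:
play_rows(targets=[[1, 0.1, 0, 0.2, 0], [1, 0.1, 0, 0.1, 0], [1, 0, 0, 0, 0]])

```text
time_s: 6.65
position: [0.546, -0.107, 0.139]
tcp_rot: [0.996, 0.089, -0.0, -0.0]
contact_force: [-0.8, -0.3, 0.1]
grip_width: 0.0
grip_force: 0.1
```

Emit:
play_rows(targets=[[1, 0.1, 0, 0.1, 0], [1, 0, 0, 0.1, 0], [1, 0, 0, 0, 0]])

```text
time_s: 6.9
position: [0.5468, -0.107, 0.1381]
tcp_rot: [0.996, 0.089, -0.0, -0.0]
contact_force: [-8.3, 0.9, 12.8]
grip_width: -0.0001
grip_force: 7.5
```

```bash
cat > trayang.py <<'E'
from plan import *
def uvn(P): d=P-Hh; return d@u,d@v,d@n
s=snap("top"); P=cloud(s); a,b,d=uvn(P)
m=(s["depth"]>0)&(b<-.005)&(b>-.2)&(abs(a)<.088)&(d>-.004)&(d<.06)&(np.hypot(a,b+.11)>.084)
k,c0=np.polyfit(b[m],d[m],1); print("tray pts",m.sum(),"tilt deg",np.degrees(np.arctan(-k)),"offset",c0)
m2=(s["depth"]>0)&(b<-.25)&(b>-.262)&(abs(a)<.08); print("panel d",np.median(d[m2]))
m=(s["depth"]>0)&(d>.018)&(d<.045)&(b<-.195)&(b>-.24)&(abs(a)<.03)
print("head",m.sum(),a[m].mean(),b[m].mean(),np.percentile(d[m],[50,90]))
E
python3 trayang.py
```

```text
tray pts 1603 tilt deg 0.05089067596954698 offset 0.004033052356269328
panel d -0.0011846937374331637trayang.py:8: RuntimeWarning: Mean of empty slice.
  print("head",m.sum(),a[m].mean(),b[m].mean(),np.percentile(d[m],[50,90]))
  ret = ret.dtype.type(ret / rcount)
Traceback (most recent call last):
  File "trayang.py", line 8, in <module>
    print("head",m.sum(),a[m].mean(),b[m].mean(),np.percentile(d[m],[50,90]))
                                                 ~~~~~~~~~~~~~^^^^^^^^^^^^^^
IndexError: index -1 is out of bounds for axis 0 with size 0
```

The tray reads 0.05° of tilt and the stop pushes back with 15 N, so it is shut. I'll lift off and find the head.

Emit:
play_rows(targets=[[1, 0, 0, -1.5, 0], [1, 0, 0, -3, 0], [1, 0, 0, -3, 0], [0.5, -1, 0, -3, 0], [0.5, -2, 0, -1, 0], [0.5, -2, 0, 0, 0], [0.5, -1, 0, 0, 0], [0.5, 0, 0, 0, 0], [0.5, 0, 0, 0, 0]])

```text
time_s: 7.7
position: [0.4882, -0.1172, 0.2525]
tcp_rot: [0.996, 0.089, 0.001, -0.001]
contact_force: [0.3, 1.0, 0.5]
grip_width: 0.0427
grip_force: 0.0
```

```bash
sed -i 's/^print("head".*/if m.sum(): print("head",m.sum(),a[m].mean(),b[m].mean(),np.percentile(a[m],[3,97]),np.percentile(b[m],[3,97]),np.percentile(d[m],[50,90]))/' trayang.py
sed 's/snap("top")/snap("wrist")/' trayang.py > trayw.py; python3 trayang.py; python3 trayw.py
python3 - <<'E'
from plan import *
s=snap("wrist"); cv2.imwrite("pics/w2.png",s["frame"]); st=robot.read_state(); print(st["grip_width"],st["q"].round(2))
E
```

```text
tray pts 1820 tilt deg 0.0035495791317180585 offset 0.004052937636281929
panel d -0.00019728996285474395
head 82 5.088605929270564e-05 -0.21535719970178052 [-0.0118738   0.00836951] [-0.22621001 -0.20582535] [0.03160214 0.03511033]
tray pts 10046 tilt deg -0.0048200259615810955 offset 0.002147073677905442
panel d 0.178915056706493
head 1667 0.0016631845490744745 -0.21524023674513515 [-0.009386    0.01006033] [-0.22498756 -0.20537754] [0.03059718 0.03170872]
0.043014473519899205 [-0.56  0.04  0.74  1.8  -0.03  1.31 -1.21]
```

View pics/w2.png

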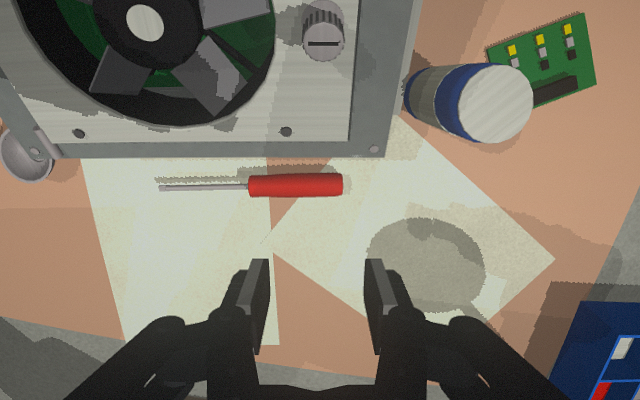

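The wrist view shows the head at (323,38) and the tray flush. In unit coordinates the head is at u≈+0.001, v≈-0.2155, as expected. Next I go over it with the jaws turned 40° back.

Run:
```python
from plan import *
hm=W(.001,-.2155,.0239); g=hm+[0,0,.014]-.002*np.array([c,s_,0]); print(hm,g)
plan([(g+[0,0,.06],-39.83,7,.5),(g,-39.83,5,.5)])
d=.001*n; print("n in tool at -39.83:",[d@[.64,.768,0]])
```

```text
[ 0.59585043 -0.10075956  0.1731974 ] [ 0.59388185 -0.1011127   0.1871974 ]
[[0.5,1.52,0.04,0.07,-5.71],[0.5,1.51,0.19,0.07,-5.71],[0.5,1.48,0.34,0.07,-5.71],[0.5,1.44,0.49,0.07,-5.71],[0.5,1.39,0.63,0.07,-5.71],[0.5,1.32,0.76,0.07,-5.71],[0.5,1.23,0.89,0.07,-5.7],[0.5,-0,0,1.2,-0],[0.5,-0,0,1.2,-0],[0.5,-0,0,1.2,-0]]
[[0.5,-0,0,1.2,-0],[0.5,-0,0,1.2,-0]]
end [ 0.5939 -0.1011  0.1872] -39.83
n in tool at -39.83: [np.float64(-0.0003827748689123059)]
```

Emit:
play_rows(targets=[[0.5, 1.5, 0, 0, -5.7], [0.5, 1.5, 0.2, 0, -5.7], [0.5, 1.5, 0.3, 0.1, -5.7], [0.5, 1.4, 0.5, 0.1, -5.7], [0.5, 1.4, 0.6, 0.1, -5.7], [0.5, 1.3, 0.8, 0.1, -5.7], [0.5, 1.2, 0.9, 0.1, -5.7], [0.5, 0, 0, 1.2, 0], [0.5, 0, 0, 1.2, 0], [0.5, 0, 0, 1.2, 0]])

```text
time_s: 8.68
position: [0.592, -0.1018, 0.2093]
tcp_rot: [0.907, 0.422, -0.001, -0.0]
contact_force: [0.1, -0.7, -0.1]
grip_width: 0.0428
grip_force: 0.0
```

Emit:
play_rows(targets=[[0.5, 0, 0, 1.2, 0], [0.5, 0, 0, 1.2, 0], [0.5, 0, 0, 0, 0]])

```text
time_s: 8.93
position: [0.5909, -0.1012, 0.1843]
tcp_rot: [0.906, 0.423, -0.002, -0.001]
contact_force: [-0.3, 0.5, -0.8]
grip_width: 0.0429
grip_force: 0.0
```

Emit:
play_rows(targets=[[0.9, 0, 0, 0, 0], [0.9, 0, 0, 0, 0], [0.9, 0, 0, 0, 0], [0.9, 0, 0, 0, 0]], grip_force=40)

```text
time_s: 9.27
position: [0.5928, -0.1018, 0.1878]
tcp_rot: [0.906, 0.423, 0.0, 0.0]
contact_force: [1.2, -1.0, -2.6]
grip_width: 0.0191
grip_force: 37.2
```

```bash
cat > st.py <<'E'
from plan import *
st=robot.read_state(); F=np.array(st["contact_force"]); p=np.array(st["position"]); d=p-Hh-[0,0,.014]+.002*np.array([c,s_,0])
print("t",st["time_s"],"hdg",heading().round(1),"q",st["q"].round(2),"F uvn",np.round([F@u,F@v,F@n],1),"T",np.round(st["ft_torque"],2),"mid uvn mm",np.round([d@u*1e3,d@v*1e3,d@n*1e3],1),"w",st["grip_width"],st["grip_force"])
E
python3 st.py
```

```text
t 9.2667 hdg -39.9 q [-0.43  0.36  0.65  1.63 -0.23  1.22 -0.42] F uvn [-0.4 -1.2 -2.8] T [-0.21 -0.2  -0.01] mid uvn mm [   0.3 -216.    25. ] w 0.01910232626713717 37.19536364078522
```

Emit:
play_rows(targets=[[0.9, 0.08, 0.06, 0.17, 0], [0.9, 0.08, 0.06, 0.17, 0], [0.9, 0, 0, 0, 0]])

```text
time_s: 9.52
position: [0.5949, -0.1014, 0.1841]
tcp_rot: [0.906, 0.423, 0.0, 0.0]
contact_force: [-0.0, -2.4, 3.0]
grip_width: 0.0193
grip_force: 38.3
```

```bash
python3 st.py
```

```text
t 9.5167 hdg -39.9 q [-0.42  0.37  0.65  1.63 -0.23  1.22 -0.42] F uvn [ 1.1 -2.3  2.8] T [-0.31  0.05  0.02] mid uvn mm [ 2.00e-01 -2.16e+02  2.07e+01] w 0.019262173939647194 38.28615188598633
```

Emit:
play_rows(targets=[[0.9, 0.08, 0.06, 0.17, 0], [0.9, 0, 0, 0, 0]])

```text
time_s: 9.68
position: [0.5958, -0.1012, 0.1823]
tcp_rot: [0.906, 0.423, 0.0, 0.0]
contact_force: [0.4, -3.1, 3.7]
grip_width: 0.0192
grip_force: 38.7
```

Emit:
play_rows(targets=[[0.9, 0.08, 0.06, 0.17, 0], [0.9, 0, 0, 0, 0]])

```text
time_s: 9.85
position: [0.5964, -0.1012, 0.1815]
tcp_rot: [0.906, 0.423, 0.0, 0.0]
contact_force: [-4.9, -1.9, 13.0]
grip_width: 0.0189
grip_force: 40.7
```

```bash
python3 st.py
```

```text
t 9.85 hdg -40.0 q [-0.42  0.38  0.65  1.63 -0.24  1.22 -0.42] F uvn [ 2.  -1.  13.8] T [-0.39  1.3   0.03] mid uvn mm [   0.3 -216.    17.7] w 0.01891283783028502 40.66324532032013
```

Emit:
play_rows(targets=[[0.9, 0, 0, 0, 5], [0.9, 0, 0, 0, 5], [0.9, 0, 0, 0, 5]])

```text
time_s: 10.1
position: [0.596, -0.1014, 0.1817]
tcp_rot: [0.954, 0.299, -0.0, -0.0]
contact_force: [-10.2, -1.7, 15.7]
grip_width: 0.0186
grip_force: 39.8
```

```bash
python3 st.py
```

```text
t 10.1 hdg -55.2 q [-0.46  0.38  0.7   1.63 -0.26  1.22 -0.67] F uvn [-1.1  0.2 18.8] T [-0.24  2.09  0.21] mid uvn mm [   0.  -216.2   18.1] w 0.018629085588478915 39.796825647354126
```

Emit:
play_rows(targets=[[0.9, -0.03, -0.01, -0.05, 5], [0.9, 0, 0, 0, 5], [0.9, 0, 0, 0, 0]])

```text
time_s: 10.35
position: [0.5965, -0.101, 0.1813]
tcp_rot: [0.977, 0.215, 0.0, 0.0]
contact_force: [0.7, -2.2, 4.7]
grip_width: 0.0188
grip_force: 48.9
```

```bash
python3 st.py
python3 - <<'E'
from plan import *
s=snap("scene"); cv2.imwrite("pics/s3.png",cv2.resize(s["frame"][120:270,230:400],None,fx=4,fy=4,interpolation=cv2.INTER_CUBIC))
s=snap("wrist"); cv2.imwrite("pics/w3.png",s["frame"])
E
```

```text
t 10.35 hdg -65.2 q [-0.48  0.39  0.73  1.63 -0.27  1.22 -0.83] F uvn [ 2.6 -2.3  3.9] T [-0.57 -0.12 -0.01] mid uvn mm [   0.3 -215.8   17.5] w 0.018783829033276567 48.90311658382416
```

View pics/w3.png

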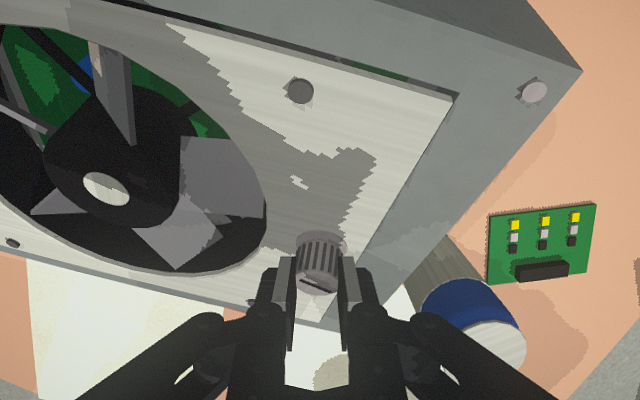

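The wrist view shows the knurled head centred between the pads, with its slot at (318,285). The force has dropped, so I keep pushing while turning.

Emit:
play_rows(targets=[[0.9, 0.04, 0.01, 0.07, 7], [0.9, 0.04, 0, 0.07, 7], [0.9, 0, 0, 0, 0]])

```text
time_s: 10.7
position: [0.598, -0.101, 0.1802]
tcp_rot: [0.996, 0.094, 0.001, 0.001]
contact_force: [2.9, -3.0, 5.1]
grip_width: 0.0188
grip_force: 54.6
```

```bash
python3 st.py
```

```text
t 10.7 hdg -79.2 q [-0.51  0.41  0.78  1.64 -0.3   1.22 -1.06] F uvn [ 4.5 -3.4  3.3] T [-1.07 -0.82 -0.32] mid uvn mm [   1.  -216.2   15.8] w 0.018781472394250712 54.588040709495544
```

Emit:
play_rows(targets=[[0.9, 0.02, 0, 0.04, 7], [0.9, 0.02, -0.01, 0.04, 7], [0.9, 0, 0, 0, 0]])

```text
time_s: 10.95
position: [0.5984, -0.1009, 0.1794]
tcp_rot: [1.0, -0.028, 0.001, 0.0]
contact_force: [3.8, -3.8, 6.1]
grip_width: 0.0187
grip_force: 55.1
```

```bash
python3 st.py
```

```text
t 10.95 hdg -93.2 q [-0.55  0.42  0.82  1.64 -0.33  1.22 -1.28] F uvn [ 5.7 -4.4  3.7] T [-0.49 -0.81  0.23] mid uvn mm [   1.  -216.1   14.9] w 0.01872113768055457 55.06109654903412
```

Emit:
play_rows(targets=[[0.9, 0, 0, 0.03, 7], [0.9, 0, 0, 0.03, 7], [0.9, 0, 0, 0.03, 7], [0.9, 0, 0, 0, 0]])

```text
time_s: 11.28
position: [0.5978, -0.1009, 0.1789]
tcp_rot: [0.978, -0.21, 0.001, -0.0]
contact_force: [-3.5, -3.8, 17.0]
grip_width: 0.0187
grip_force: 47.3
```

```bash
python3 st.py
```

```text
t 11.2833 hdg -114.2 q [-0.6   0.45  0.9   1.64 -0.37  1.23 -1.62] F uvn [ 5.  -3.1 16.8] T [-0.45  0.96  0.08] mid uvn mm [ 2.00e-01 -2.16e+02  1.48e+01] w 0.01871147905087175 47.28633999824524
```

Emit:
play_rows(targets=[[0.9, 0, 0, 0, 7], [0.9, 0, 0, 0, 7], [0.9, 0, 0, 0, 0]])

```text
time_s: 11.53
position: [0.5978, -0.1006, 0.1795]
tcp_rot: [0.945, -0.327, 0.001, -0.0]
contact_force: [-4.5, 0.6, 20.0]
grip_width: 0.0181
grip_force: 37.6
```

```bash
python3 st.py
```

```text
t 11.5333 hdg -128.2 q [-0.63  0.47  0.95  1.64 -0.4   1.24 -1.84] F uvn [ 6.2  1.4 19.5] T [-0.06  1.22 -0.16] mid uvn mm [   0.6 -215.7   15.2] w 0.01814832892143763 37.56928324699402
```

Emit:
play_rows(targets=[[0.5, 0, 0, 0, 0], [0.5, 0, 0, 0, 0], [0.5, 0, 0, 0, 0], [0.5, 0, 0, -1.5, 0], [0.5, 0, 0, -2, 0], [0.5, 0, 0, -2, 0], [0.5, 0, 0, 0, 0]])

```text
time_s: 12.12
position: [0.5985, -0.1006, 0.2359]
tcp_rot: [0.946, -0.324, 0.002, -0.001]
contact_force: [0.7, -0.4, 0.3]
grip_width: 0.0426
grip_force: 0.0
```

```bash
sed -i 's/(d>.018)/(d>.012)/' trayw.py; python3 trayw.py; python3 -c "
from plan import *
s=snap('wrist'); cv2.imwrite('pics/w4.png',s['frame'])"
```

```text
tray pts 12639 tilt deg 0.16329507830779263 offset 0.0019712426900833106
panel d -0.0006434329899302965
head 1483 0.003836223431773187 -0.21741729966752216 [-0.0079611   0.01027398] [-0.22647694 -0.20689935] [0.02926011 0.03146993]
```

View pics/w4.png

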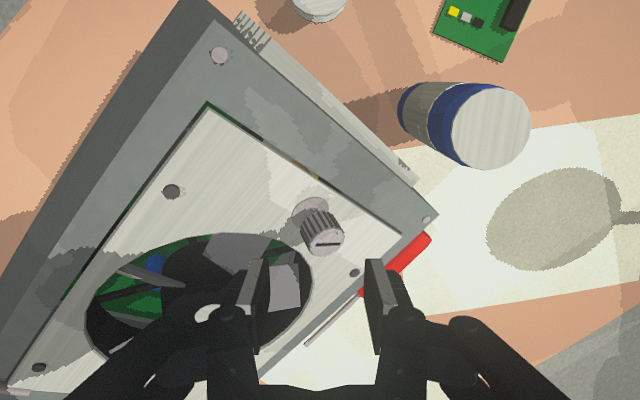

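The head has sprung out again, with its top back at n≈0.0315, so the thread did not catch. I'll measure how far the slot turned.

```bash
cat > slot.py <<'E'
from plan import *
def slot(s,top,r=.0085,name=None):
    # project the head-top plane to a metric patch by inverse mapping pixels
    rr,cc=np.mgrid[0:400,0:640]; d=np.stack([(cc-s["cx"])/s["fx"],(rr-s["cy"])/s["fy"]],-1).astype(float); x=d.copy()
    for _ in range(10): x=d/(1+s["k1"]*(x**2).sum(-1,keepdims=True))
    T=np.array(s["cam_to_world"]); D=np.stack([x[...,0],-x[...,1],-np.ones((400,640))],-1)@T[:3,:3].T; o=T[:3,3]
    t=((Hh-o)@n+top)/(D@n); Q=o+t[...,None]*D-Hh; a=Q@u; b=Q@v
    g=cv2.cvtColor(s["frame"],cv2.COLOR_BGR2GRAY).astype(float)
    P=cloud(s)-Hh; m0=(abs(P@n-top+.001)<.003)&(np.hypot(a-.002,b+.2155)<.02)
    ca,cb=np.median(a[m0]),np.median(b[m0])
    m=m0&(np.hypot(a-ca,b-cb)<r); thr=np.median(g[m])*.6; k=m&(g<thr)
    X=np.c_[a[k],b[k]]; X=X-X.mean(0); w=np.linalg.svd(X,full_matrices=False); e=w[2][0]
    # angle clockwise seen from outside, from u: cw from u goes to -v
    print(name,"top pts",m0.sum(),"centre",ca.round(4),cb.round(4),"dark",k.sum(),"elong",(w[1][0]/w[1][1]).round(1),"slot cw angle",np.degrees(np.arctan2(-e[1],e[0])).round(1)%180)
def load(f,s0,p,qt):
    s=dict(s0); s["frame"]=cv2.imread(f); T=np.eye(4);T[:3,:3]=R.from_quat(qt).as_matrix();T[:3,3]=p; s["cam_to_world"]=T@s["tool_from_camera"]; return s
if __name__=="__main__":
    s=snap("wrist"); slot(s,.0329,name="now")
    s0=dict(np.load("w1.npz"))
    s2=load("pics/w2.png",s0,[.4882,-.1172,.2525],[.996,.089,0,0])
    # no depth saved: use flat mask
    D=s2["depth"]; 
    import types
    def slot2(s,name,ca,cb,r=.009):
        global cloud
        rr,cc=np.mgrid[0:400,0:640]; d=np.stack([(cc-s["cx"])/s["fx"],(rr-s["cy"])/s["fy"]],-1).astype(float)
        T=np.array(s["cam_to_world"]); Dd=np.stack([d[...,0],-d[...,1],-np.ones((400,640))],-1)@T[:3,:3].T; o=T[:3,3]
        t=((Hh-o)@n+.0329)/(Dd@n); Q=o+t[...,None]*Dd-Hh; a=Q@u; b=Q@v; g=cv2.cvtColor(s["frame"],cv2.COLOR_BGR2GRAY).astype(float)
        m=np.hypot(a-ca,b-cb)<r; k=m&(g<np.median(g[m])*.6); X=np.c_[a[k],b[k]]; X-=X.mean(0); w=np.linalg.svd(X,full_matrices=False); e=w[2][0]
        print(name,m.sum(),k.sum(),(w[1][0]/w[1][1]).round(1),np.degrees(np.arctan2(-e[1],e[0])).round(1)%180)
    slot2(s2,"w2",.002,-.2152)
    slot2(s,"now2",.002,-.2155)
E
python3 slot.py
```

```text
now top pts 790 centre 0.0031 -0.2172 dark 54 elong 7.8 slot cw angle 152.5
w2 980 162 1.1 162.8
now2 514 57 8.5 152.8
```

The slot has turned about 60° clockwise and stays there, so I can ratchet. I'll go back to -40° and stroke again.

Run:
```python
from plan import *
hm=W(.002,-.216,.0239); g=hm+[0,0,.0145]-.002*np.array([c,s_,0])
plan([(g+[0,0,.04],-39.83,13,.5),(g,-39.83,4,.5)])
```

```text
[[0.5,-0.01,0.02,0.03,-6.77],[0.5,-0.01,0.02,0.03,-6.77],[0.5,-0.01,0.02,0.03,-6.77],[0.5,-0.01,0.02,0.03,-6.77],[0.5,-0.01,0.01,0.03,-6.77],[0.5,-0.02,0.01,0.03,-6.77],[0.5,-0.02,0.01,0.03,-6.77],[0.5,-0.02,0.01,0.03,-6.77],[0.5,-0.02,0.01,0.03,-6.77],[0.5,-0.02,0,0.03,-6.77]]
[[0.5,-0.02,0,0.03,-6.78],[0.5,-0.02,0,0.03,-6.77],[0.5,-0.02,-0,0.03,-6.78],[0.5,0,-0,1,0],[0.5,0,-0,1,0],[0.5,0,-0,1,0],[0.5,0,-0,1,0]]
end [ 0.5948 -0.1015  0.1882] -39.83
```

Emit:
play_rows(targets=[[0.5, 0, 0, 0, -6.8], [0.5, 0, 0, 0, -6.8], [0.5, 0, 0, 0, -6.8], [0.5, 0, 0, 0, -6.8], [0.5, 0, 0, 0.1, -6.8], [0.5, 0, 0, 0.1, -6.8], [0.5, 0, 0, 0.1, -6.8], [0.5, 0, 0, 0.1, -6.8], [0.5, -0.1, 0, 0, -6.8], [0.5, -0.1, 0.1, 0, -6.8]])

```text
time_s: 13.1
position: [0.5952, -0.1014, 0.2273]
tcp_rot: [0.965, 0.263, -0.001, -0.001]
contact_force: [0.5, -0.7, 0.7]
grip_width: 0.0427
grip_force: 0.0
```

Emit:
play_rows(targets=[[0.5, 0, 0, 0, -6.8], [0.5, 0, 0, 0, -6.8], [0.5, 0, 0, 0, -6.8], [0.5, 0, 0, 1, 0], [0.5, 0, 0, 1, 0], [0.5, 0, 0, 1, 0], [0.5, 0, 0, 1, 0], [0.5, 0, 0, 0, 0]])

```text
time_s: 13.77
position: [0.5945, -0.1016, 0.1857]
tcp_rot: [0.905, 0.426, -0.002, -0.001]
contact_force: [-1.0, 1.0, -0.9]
grip_width: 0.0427
grip_force: 0.0
```

Emit:
play_rows(targets=[[0.9, 0, 0, 0, 0], [0.9, 0, 0, 0, 0], [0.9, 0, 0, 0, 0], [0.9, 0, 0, 0, 0]], grip_force=55)

```text
time_s: 14.1
position: [0.5951, -0.1008, 0.1887]
tcp_rot: [0.905, 0.426, -0.001, -0.001]
contact_force: [-5.2, 4.0, -0.8]
grip_width: 0.016
grip_force: 51.9
```

Emit:
play_rows(targets=[[0.9, 0.08, 0.06, 0.17, 0], [0.9, 0.08, 0.06, 0.17, 0], [0.9, 0, 0, 0, 0]])

```text
time_s: 14.35
position: [0.5971, -0.1003, 0.1852]
tcp_rot: [0.904, 0.426, -0.001, -0.001]
contact_force: [-5.9, 4.8, 0.7]
grip_width: 0.0162
grip_force: 52.5
```

```bash
python3 st.py
```

```text
t 14.35 hdg -39.5 q [-0.44  0.38  0.67  1.62 -0.25  1.23 -0.41] F uvn [-3.9  5.8  3.1] T [ 0.93  1.1  -0.01] mid uvn mm [   2.9 -215.3   20.6] w 0.016194563261497635 52.549506425857544
```

Grip width of 16 mm for a 22 mm head means the pads hold only the upper rim of the tilted head. I'll release and take it about 6 mm lower.

Emit:
play_rows(targets=[[0.5, 0, 0, 0, 0], [0.5, 0, 0, 0, 0], [0.5, -0.26, -0.2, 0.1, 0], [0.5, 0, 0, 0.2, 0], [0.5, 0, 0, 0, 0], [0.5, 0, 0, 0, 0]])

```text
time_s: 14.85
position: [0.5946, -0.1023, 0.1825]
tcp_rot: [0.905, 0.426, 0.0, -0.0]
contact_force: [0.6, -0.5, 0.0]
grip_width: 0.0429
grip_force: 0.0
```

Emit:
play_rows(targets=[[0.9, 0, 0, 0, 0], [0.9, 0, 0, 0, 0], [0.9, 0, 0, 0, 0], [0.9, 0, 0, 0, 0]])

```text
time_s: 15.18
position: [0.5944, -0.1018, 0.1823]
tcp_rot: [0.904, 0.426, -0.0, -0.0]
contact_force: [-3.6, 3.2, 0.6]
grip_width: 0.0202
grip_force: 51.5
```

```bash
python3 st.py; python3 slot.py 2>/dev/null| head -1
```

```text
t 15.1833 hdg -39.5 q [-0.44  0.37  0.67  1.64 -0.24  1.22 -0.41] F uvn [-2.3  3.7  2. ] T [ 0.53  0.46 -0.08] mid uvn mm [  -1.1 -216.3   19.5] w 0.02021321818354231 51.45591616630554
now top pts 1208 centre 0.0059 -0.2123 dark 86 elong 1.5 slot cw angle 147.9
```

Emit:
play_rows(targets=[[0.9, 0.08, 0.06, 0.17, 0], [0.9, 0.08, 0.06, 0.17, 0], [0.9, 0, 0, 0, 0]])

```text
time_s: 15.48
position: [0.5965, -0.1014, 0.1787]
tcp_rot: [0.904, 0.427, -0.0, -0.0]
contact_force: [-3.0, 3.4, 1.5]
grip_width: 0.0204
grip_force: 51.6
```

Emit:
play_rows(targets=[[0.9, 0.04, 0.03, 0.09, 0], [0.9, 0, 0, 0, 0]])

```text
time_s: 15.65
position: [0.5969, -0.1014, 0.178]
tcp_rot: [0.904, 0.426, -0.0, -0.0]
contact_force: [-3.4, 3.8, 0.8]
grip_width: 0.0201
grip_force: 51.7
```

```bash
python3 st.py
```

```text
t 15.65 hdg -39.5 q [-0.43  0.38  0.67  1.63 -0.25  1.21 -0.4 ] F uvn [-1.9  4.3  2.1] T [ 0.8   0.72 -0.04] mid uvn mm [  -1.1 -216.3   14.4] w 0.020111554759849024 51.685144901275635
```

Emit:
play_rows(targets=[[0.9, 0.04, 0.03, 0.09, 0], [0.9, 0, 0, 0, 0]])

```text
time_s: 15.82
position: [0.5974, -0.1013, 0.1772]
tcp_rot: [0.905, 0.426, -0.0, -0.0]
contact_force: [-3.6, 4.1, 1.9]
grip_width: 0.0203
grip_force: 51.7
```

Emit:
play_rows(targets=[[0.9, 0.04, 0.03, 0.09, 0], [0.9, 0, 0, 0, 0]])

```text
time_s: 15.98
position: [0.5978, -0.1012, 0.1763]
tcp_rot: [0.905, 0.426, -0.0, -0.0]
contact_force: [-4.0, 4.0, 1.9]
grip_width: 0.0203
grip_force: 51.8
```

```bash
python3 st.py
```

```text
t 15.9833 hdg -39.5 q [-0.43  0.39  0.67  1.63 -0.25  1.21 -0.4 ] F uvn [-1.9  4.6  3.3] T [ 0.73  0.78 -0.04] mid uvn mm [  -1.1 -216.3   12.5] w 0.020291967207640014 51.776670813560486
```

Emit:
play_rows(targets=[[0.9, 0.04, 0.03, 0.09, 0], [0.9, 0, 0, 0, 0]])

```text
time_s: 16.15
position: [0.5983, -0.1011, 0.1754]
tcp_rot: [0.905, 0.426, -0.0, -0.0]
contact_force: [-4.8, 3.4, 2.1]
grip_width: 0.0202
grip_force: 51.9
```

Emit:
play_rows(targets=[[0.9, 0.04, 0.03, 0.09, 0], [0.9, 0, 0, 0, 0]])

```text
time_s: 16.32
position: [0.5986, -0.1011, 0.1749]
tcp_rot: [0.905, 0.426, -0.0, -0.0]
contact_force: [-7.1, 3.7, 6.3]
grip_width: 0.0202
grip_force: 52.5
```

```bash
python3 st.py
```

```text
t 16.3167 hdg -39.5 q [-0.43  0.39  0.66  1.63 -0.25  1.21 -0.4 ] F uvn [-2.3  4.9  8.7] T [ 0.81  1.43 -0.06] mid uvn mm [  -1.1 -216.3   10.9] w 0.02021788862866251 52.508533000946045
```

Emit:
play_rows(targets=[[0.9, 0.01, 0.01, 0.02, 6], [0.9, 0.01, 0.01, 0.02, 6], [0.9, 0, 0, 0, 0]])

```text
time_s: 16.57
position: [0.5985, -0.1015, 0.175]
tcp_rot: [0.945, 0.326, -0.001, -0.001]
contact_force: [-11.9, 4.1, 13.8]
grip_width: 0.0192
grip_force: 55.4
```

```bash
python3 st.py
```

```text
t 16.5667 hdg -51.9 q [-0.46  0.4   0.71  1.63 -0.27  1.21 -0.6 ] F uvn [-2.6  6.2 17.4] T [ 0.68  2.28 -0.3 ] mid uvn mm [  -1.2 -216.7   11.1] w 0.019239826719049922 55.41278958320618
```

Emit:
play_rows(targets=[[0.9, -0.03, -0.01, -0.05, 3], [0.9, 0, 0, 0, 0]])

```text
time_s: 16.73
position: [0.5983, -0.1014, 0.1753]
tcp_rot: [0.953, 0.303, -0.001, -0.0]
contact_force: [-10.8, 3.5, 12.4]
grip_width: 0.0196
grip_force: 55.7
```

```bash
python3 st.py
```

```text
t 16.7333 hdg -54.7 q [-0.47  0.4   0.71  1.63 -0.28  1.21 -0.65] F uvn [-2.5  5.3 15.8] T [ 0.67  2.23 -0.23] mid uvn mm [  -1.3 -216.6   11.5] w 0.019586706053241996 55.73563277721405
```

Emit:
play_rows(targets=[[0.9, 0, 0, 0, 6], [0.9, 0, 0, 0, 6], [0.9, 0, 0, 0, 0]])

```text
time_s: 16.98
position: [0.5977, -0.1016, 0.1756]
tcp_rot: [0.98, 0.2, -0.001, -0.001]
contact_force: [-14.9, 5.4, 16.2]
grip_width: 0.0191
grip_force: 55.1
```

```bash
python3 st.py
```

```text
t 16.9833 hdg -66.9 q [-0.5   0.41  0.76  1.64 -0.3   1.22 -0.85] F uvn [-3.8  8.  20.9] T [ 0.95  3.14 -0.18] mid uvn mm [  -1.6 -216.6   12. ] w 0.019133788012893203 55.05758285522461
```

Emit:
play_rows(targets=[[0.9, -0.04, -0.01, -0.06, 0], [0.9, 0, 0, 0, 0]])

```text
time_s: 17.15
position: [0.5975, -0.1016, 0.1758]
tcp_rot: [0.979, 0.203, -0.001, -0.001]
contact_force: [-10.7, 4.0, 9.8]
grip_width: 0.0189
grip_force: 55.2
```

```bash
python3 st.py
```

```text
t 17.15 hdg -66.6 q [-0.5   0.41  0.76  1.64 -0.3   1.22 -0.84] F uvn [-3.6  5.9 13.4] T [ 0.71  2.28 -0.3 ] mid uvn mm [  -1.7 -216.6   12.3] w 0.01890163550570525 55.238909125328064
```

Emit:
play_rows(targets=[[0.9, 0, 0, 0, 6], [0.9, 0, 0, 0, 6], [0.9, 0, 0, 0, 0]])

```text
time_s: 17.4
position: [0.5984, -0.1014, 0.1756]
tcp_rot: [0.995, 0.097, 0.0, -0.0]
contact_force: [-4.1, 3.4, 3.7]
grip_width: 0.019
grip_force: 57.8
```

```bash
python3 st.py; python3 -c "
from plan import *
s=snap('wrist'); cv2.imwrite('pics/w5.png',s['frame'][150:350,200:440].repeat(3,0).repeat(3,1))"
```

```text
t 17.4 hdg -78.9 q [-0.53  0.42  0.8   1.64 -0.32  1.22 -1.04] F uvn [-1.1  4.1  4.9] T [ 0.27  0.68 -0.38] mid uvn mm [  -0.9 -216.5   11.6] w 0.019020911342566667 57.78199374675751
```

View pics/w5.png

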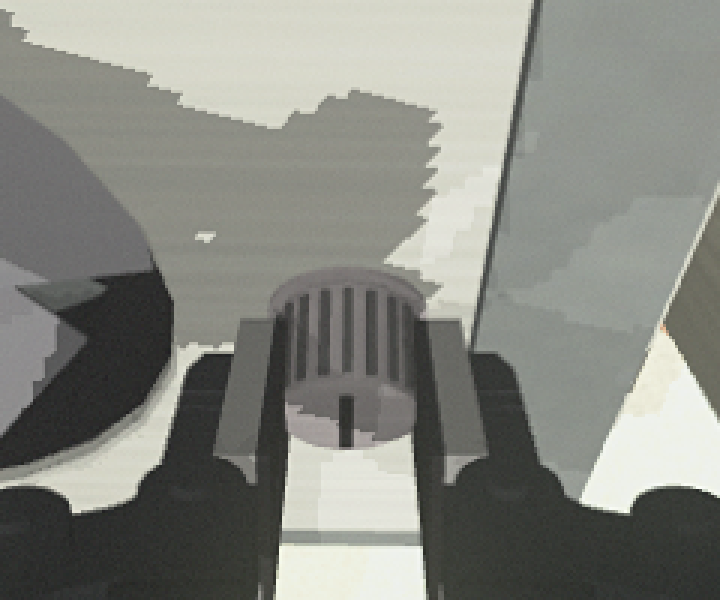

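The crop shows the head well inside the pads with its slot now along u, about 90° turned in all. The force has relaxed, so I continue.

Emit:
play_rows(targets=[[0.9, 0.03, 0, 0.05, 6], [0.9, 0.02, 0, 0.03, 6], [0.9, 0, 0, 0, 0]])

```text
time_s: 17.7
position: [0.5989, -0.1008, 0.1748]
tcp_rot: [1.0, -0.008, -0.0, -0.0]
contact_force: [-5.2, 4.5, 5.4]
grip_width: 0.0186
grip_force: 58.6
```

```bash
python3 st.py
```

```text
t 17.7 hdg -90.9 q [-0.55  0.44  0.84  1.64 -0.34  1.22 -1.23] F uvn [-1.1  5.3  6.8] T [1.28 1.19 0.14] mid uvn mm [  -0.9 -216.1   10.6] w 0.01863073716825587 58.57585251331329
```

Emit:
play_rows(targets=[[0.9, 0.02, -0.01, 0.03, 6], [0.9, 0.02, -0.01, 0.03, 6], [0.9, 0, 0, 0, 0]])

```text
time_s: 17.95
position: [0.5985, -0.1013, 0.1754]
tcp_rot: [0.994, -0.113, -0.001, -0.001]
contact_force: [-17.0, 7.1, 22.0]
grip_width: 0.0192
grip_force: 56.7
```

```bash
python3 st.py
```

```text
t 17.95 hdg -102.9 q [-0.58  0.45  0.88  1.64 -0.37  1.23 -1.42] F uvn [-2.4 10.  26.7] T [ 1.16  3.92 -0.2 ] mid uvn mm [  -1.  -216.4   11.5] w 0.01917513511063754 56.699455976486206
```

Emit:
play_rows(targets=[[0.5, 0, 0, 0, 0], [0.5, 0, 0, 0, 0], [0.5, 0, 0, 0, 0]])

```text
time_s: 18.2
position: [0.5997, -0.1017, 0.174]
tcp_rot: [0.994, -0.109, 0.001, 0.0]
contact_force: [0.3, 0.4, 0.0]
grip_width: 0.0429
grip_force: 0.0
```

```bash
python3 st.py; python3 trayw.py; python3 -c "
from slot import *
s=snap('wrist'); slot(s,.0329,name='out?'); slot(s,.022,name='home?');cv2.imwrite('pics/w6.png',s['frame'][150:350,200:440].repeat(3,0).repeat(3,1))"
```

```text
t 18.2 hdg -102.5 q [-0.58  0.45  0.88  1.64 -0.37  1.22 -1.41] F uvn [ 0.3  0.3 -0.2] T [ 0.04 -0.01  0.01] mid uvn mm [  -0.7 -217.1    9.6] w 0.042903411306176975 0.0
tray pts 23561 tilt deg 5.456120323280978 offset -0.0020158286905546216
panel d -0.0015460589743108053
head 3530 0.009146297154310637 -0.2149665511757203 [-0.008047    0.02884699] [-0.23894548 -0.19560409] [0.02238447 0.03774176]slot.py:12: RuntimeWarning: Mean of empty slice.
  X=np.c_[a[k],b[k]]; X=X-X.mean(0); w=np.linalg.svd(X,full_matrices=False); e=w[2][0]
  ret = um.true_divide(
Traceback (most recent call last):
  File "slot.py", line 12, in slot
    X=np.c_[a[k],b[k]]; X=X-X.mean(0); w=np.linalg.svd(X,full_matrices=False); e=w[2][0]
                                                                                 ~~~~^^^
IndexError: index 0 is out of bounds for axis 0 with size 0
```

```bash
cat > hd.py <<'E'
from slot import *
s=snap('wrist'); P=cloud(s)-Hh; a,b,d=P@u,P@v,P@n
for ca in(-.002,.003):
    m=(s["depth"]>0)&(np.hypot(a-ca,b+.2155)<.006)&(d<.045); print(ca,m.sum(),np.percentile(d[m],[10,50,90]).round(4))
top=np.median(d[m])+.001
try: slot(s,top,name="slot")
except Exception as e: print("x")
E
python3 hd.py
```

```text
-0.002 280 [0.0225 0.0228 0.0233]
0.003 382 [0.0033 0.0227 0.0232]
slot top pts 1197 centre 0.0052 -0.217 dark 56 elong 6.1 slot cw angle 17.599999999999994
```

The head top is at 0.0228, about 9 mm further in, and it holds with nothing touching it, so the thread has caught. One more stroke should bring it home.

Run:
```python
from plan import *
g=W(-.001,-.216,.011)+[0,0,.014]-.002*np.array([c,s_,0]); print(g)
plan([(g+[0,0,.04],-102.5,3,.5),(g+[0,0,.04],-39.83,9,.5),(g,-39.83,4,.5)])
```

```text
[ 0.59861401 -0.10077179  0.175026  ]
[[0.5,-0.03,-0.02,-1.37,-0.01],[0.5,-0.04,-0.01,-1.38,-0.01],[0.5,-0.03,-0.02,-1.37,-0.01],[0.5,-0,0,-0,-6.96],[0.5,-0,0,-0,-6.96],[0.5,-0,0,-0,-6.96],[0.5,-0,0,-0,-6.97],[0.5,-0,0,-0,-6.96],[0.5,-0,0,-0,-6.97],[0.5,-0,0,-0,-6.96]]
[[0.5,-0,0,-0,-6.97],[0.5,-0.01,-0,-0,-6.96],[0.5,0,0,1,-0],[0.5,0,0,1,-0],[0.5,0,0,1,-0],[0.5,0,0,1,-0]]
end [ 0.5986 -0.1008  0.175 ] -39.83
```

Emit:
play_rows(targets=[[0.5, 0, 0, -1.4, 0], [0.5, 0, 0, -1.4, 0], [0.5, -0.1, -0.1, -1.3, 0], [0.5, 0, 0, 0, -7], [0.5, 0, 0, 0, -7], [0.5, 0, 0, 0, -7], [0.5, 0, 0, 0, -7], [0.5, 0, 0, 0, -7], [0.5, 0, 0, 0, -7], [0.5, 0, 0, 0, -7]])

```text
time_s: 19.18
position: [0.5988, -0.1, 0.2152]
tcp_rot: [0.949, 0.316, 0.0, 0.0]
contact_force: [-0.2, -0.8, -0.4]
grip_width: 0.0426
grip_force: 0.0
```

```bash
python3 hd.py
```

```text
-0.002 223 [0.0225 0.023  0.0236]
0.003 270 [0.0141 0.0229 0.0235]
slot top pts 867 centre 0.0039 -0.2144 dark 55 elong 6.5 slot cw angle 18.599999999999994
```

Emit:
play_rows(targets=[[0.5, 0, 0, 0, -7], [0.5, 0, 0, 0, -7], [0.5, 0, 0, 1, 0], [0.5, 0, 0, 1, 0], [0.5, 0, 0, 1, 0], [0.5, 0, 0, 1, 0], [0.5, 0, 0, 0, 0], [0.5, 0, 0, 0, 0]])

```text
time_s: 19.9
position: [0.5989, -0.0999, 0.175]
tcp_rot: [0.905, 0.425, 0.0, -0.0]
contact_force: [-3.5, 1.6, 9.3]
grip_width: 0.0426
grip_force: 4.8
```

Emit:
play_rows(targets=[[0.9, 0, 0, 0, 0], [0.9, 0, 0, 0, 0], [0.9, 0, 0, 0, 0], [0.9, 0, 0, 0, 0]])

```text
time_s: 20.23
position: [0.5988, -0.1002, 0.1747]
tcp_rot: [0.905, 0.426, 0.0, 0.0]
contact_force: [1.1, -0.7, 3.4]
grip_width: 0.0209
grip_force: 51.2
```

```bash
python3 st.py
```

```text
t 20.2333 hdg -39.6 q [-0.44  0.39  0.68  1.63 -0.26  1.21 -0.4 ] F uvn [ 2.5 -0.8  2.5] T [-0.41 -0.26 -0.08] mid uvn mm [  -0.9 -215.5   10.5] w 0.020925577664294513 51.1800388742995
```

Emit:
play_rows(targets=[[0.9, 0, 0, 0, 6], [0.9, 0.01, 0.01, 0.02, 6], [0.9, 0, 0, 0, 0]])

```text
time_s: 20.48
position: [0.5989, -0.1008, 0.1746]
tcp_rot: [0.945, 0.326, 0.0, 0.001]
contact_force: [0.2, -2.9, 3.6]
grip_width: 0.0194
grip_force: 55.2
```

```bash
python3 st.py
```

```text
t 20.4833 hdg -51.9 q [-0.47  0.4   0.72  1.64 -0.28  1.21 -0.6 ] F uvn [ 1.5 -2.9  3.3] T [-1.16 -0.36 -0.32] mid uvn mm [  -0.9 -216.1   10.5] w 0.019361646184544355 55.23971736431122
```

Emit:
play_rows(targets=[[0.9, 0.01, 0, 0.02, 6], [0.9, 0.01, 0, 0.02, 6], [0.9, 0, 0, 0, 0]])

```text
time_s: 20.73
position: [0.5989, -0.1004, 0.1742]
tcp_rot: [0.974, 0.228, -0.0, 0.0]
contact_force: [0.5, -3.8, 3.1]
grip_width: 0.0194
grip_force: 52.6
```

```bash
python3 st.py
```

```text
t 20.7333 hdg -63.7 q [-0.5   0.41  0.76  1.64 -0.3   1.21 -0.79] F uvn [ 1.4 -3.8  2.8] T [-0.73 -0.04  0.06] mid uvn mm [  -1.2 -215.7   10.1] w 0.019350523532162538 52.60999023914337
```

Emit:
play_rows(targets=[[0.9, 0.01, 0, 0.02, 6], [0.9, 0.02, 0, 0.02, 6], [0.9, 0.01, 0, 0.02, 6], [0.9, 0, 0, 0, 0]])

```text
time_s: 21.07
position: [0.5993, -0.1008, 0.1741]
tcp_rot: [0.997, 0.073, 0.0, 0.001]
contact_force: [-1.7, -3.5, 8.6]
grip_width: 0.0191
grip_force: 56.4
```

```bash
python3 st.py
```

```text
t 21.0667 hdg -81.6 q [-0.54  0.43  0.82  1.64 -0.33  1.22 -1.08] F uvn [ 2.4 -3.1  8.6] T [-1.19  0.32 -0.19] mid uvn mm [  -0.9 -216.1    9.8] w 0.019088844577416615 56.38823926448822
```

Emit:
play_rows(targets=[[0.9, 0, 0, 0.02, 6], [0.9, 0, 0, 0.01, 6], [0.9, 0, 0, 0, 6], [0.9, 0, 0, 0, 0]])

```text
time_s: 21.4
position: [0.5995, -0.1003, 0.1737]
tcp_rot: [0.997, -0.083, 0.0, 0.0]
contact_force: [-1.3, -5.8, 7.1]
grip_width: 0.0191
grip_force: 60.2
```

```bash
python3 st.py
```

```text
t 21.4 hdg -99.6 q [-0.59  0.45  0.89  1.64 -0.37  1.22 -1.36] F uvn [ 1.5 -5.5  7.3] T [-0.17 -0.07  0.6 ] mid uvn mm [  -0.8 -215.7    9.4] w 0.019119089288207308 60.19743740558624
```

Emit:
play_rows(targets=[[0.9, 0, 0, 0, 6], [0.9, 0, 0, 0, 6], [0.9, 0, 0, 0, 0]])

```text
time_s: 21.65
position: [0.5973, -0.1001, 0.1751]
tcp_rot: [0.982, -0.188, -0.002, -0.001]
contact_force: [-23.0, 2.6, 35.8]
grip_width: 0.0186
grip_force: 57.7
```

```bash
python3 st.py
```

```text
t 21.65 hdg -111.6 q [-0.62  0.47  0.93  1.64 -0.4   1.24 -1.55] F uvn [-1.3  6.6 42.1] T [ 0.59  4.9  -0.07] mid uvn mm [  -1.9 -215.2   11.7] w 0.0185874112990918 57.66727924346924
```

Emit:
play_rows(targets=[[0.5, 0, 0, 0, 0], [0.5, 0, 0, 0, 0], [0.5, 0, 0, -0.5, 0], [0.5, 0, 0, -1.5, 0], [0.5, 0, 0, -2, 0], [0.5, 0, 0, 0, 0]])

```text
time_s: 22.15
position: [0.6005, -0.0994, 0.2161]
tcp_rot: [0.983, -0.184, 0.002, -0.001]
contact_force: [0.9, -0.1, 0.7]
grip_width: 0.0427
grip_force: 0.0
```

```bash
python3 hd.py; python3 trayw.py
```

```text
-0.002 217 [0.0199 0.0203 0.0209]
0.003 257 [0.0196 0.0202 0.0209]
slot top pts 863 centre 0.0036 -0.2167 dark 47 elong 7.5 slot cw angle 60.099999999999994
tray pts 15443 tilt deg 2.4026429844793595 offset -0.0005548575189044152
panel d -0.0012031838046222742
head 1184 0.0032133012604039237 -0.21648815711139846 [-0.00822388  0.01031157] [-0.22603048 -0.20589079] [0.01969415 0.02063641]
```

Run:
```python
from slot import *
tops=[];ts=[]
for i in range(4):
    s=snap('wrist'); P=cloud(s)-Hh; a,b,d=P@u,P@v,P@n
    ok=s["depth"]>0; r=np.hypot(a-.003,b+.2165)
    tops.append(np.median(d[ok&(r<.006)&(d>.01)])); m=ok&(r>.018)&(r<.045)&(b<-.2)&(b>-.233)&(abs(d)<.008); A=np.c_[a[m],b[m],np.ones(m.sum())]; x=np.linalg.lstsq(A,d[m],rcond=None)[0]
    ts.append(x@[.003,-.2165,1]); print(m.sum(),x.round(3))
print(np.array(tops)-ts,tops,ts)
cv2.imwrite('pics/w7.png',s['frame'])
```

```text
3404 [-0.002  0.001  0.002]
3410 [-0.002  0.     0.002]
3432 [-0.002  0.001  0.003]
3432 [-0.002 -0.     0.002]
[0.01794113 0.01792209 0.01793193 0.01791888] [np.float64(0.02022106890934109), np.float64(0.020205615938632182), np.float64(0.020216011701814585), np.float64(0.020218573899690152)] [np.float64(0.0022799414419950588), np.float64(0.0022835218474139642), np.float64(0.002284084906866024), np.float64(0.0022996988419131713)]
```

View pics/w7.png

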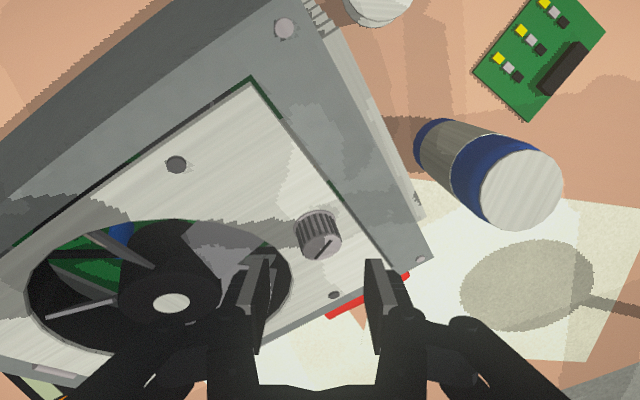

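The head top is 17.93 mm above the tray and the head is 18 mm tall, so the screw is home. Now the fan: I'll close the fingers and move to where the wrist camera can see the impeller.

Run:
```python
from plan import *
p=robot.read_state()["position"]; h=heading()
plan([((p[0],p[1],.30),h,4,1),((.49,.01,.33),-79.83,8,1)])
```

```text
[[1,0,0,-2.19,-0],[1,0,0,-2.19,-0],[1,0,0,-2.19,-0],[1,0,0,-2.19,-0],[1,-1.77,-0.77,-0.37,-3.95],[1,-1.71,-0.89,-0.38,-3.95],[1,-1.64,-1.01,-0.37,-3.95],[1,-1.57,-1.12,-0.38,-3.95],[1,-1.49,-1.23,-0.37,-3.95],[1,-1.4,-1.32,-0.38,-3.96]]
[[1,-1.31,-1.42,-0.37,-3.95],[1,-1.2,-1.51,-0.38,-3.96]]
end [0.49 0.01 0.33] -79.83
```

Emit:
play_rows(targets=[[0.5, 0, 0, -2.2, 0], [1, 0, 0, -2.2, 0], [1, 0, 0, -2.2, 0], [1, 0, 0, -2.2, 0], [1, -1.8, -0.8, -0.4, -4], [1, -1.7, -0.9, -0.4, -4], [1, -1.6, -1.0, -0.4, -4], [1, -1.6, -1.1, -0.4, -4], [1, -1.5, -1.2, -0.4, -4], [1, -1.4, -1.3, -0.4, -4]])

```text
time_s: 23.28
position: [0.5166, -0.0175, 0.3249]
tcp_rot: [1.0, 0.024, -0.0, 0.0]
contact_force: [0.7, -0.2, -0.4]
grip_width: 0.0
grip_force: 0.0
```

Emit:
play_rows(targets=[[1, -1.3, -1.4, -0.3, -4], [1, -1.2, -1.5, -0.3, -4], [1, 0, 0, 0, 0], [1, 0, 0, 0, 0]])

```text
time_s: 23.62
position: [0.4899, 0.0096, 0.3313]
tcp_rot: [0.996, 0.092, 0.0, -0.001]
contact_force: [-0.2, -0.6, -0.6]
grip_width: -0.0001
grip_force: 0.0
```

```bash
cat > fan.py <<'E'
from plan import *
s=snap("wrist"); P=cloud(s)-Hh; a,b,d=P@u,P@v+.11,P@n-.004; ok=s["depth"]>0
# centre check: hub top face (2 mm below face)
hub=ok&(np.hypot(a,b)<.028)&(abs(d+.002)<.004); print("hub",hub.sum(),a[hub].mean().round(4),b[hub].mean().round(4),"d",np.median(d[hub]).round(4))
r=np.hypot(a,b); ang=np.degrees(np.arctan2(-b,a))%360  # clockwise from u
for lo,hi in ((.046,.054),(.056,.064)):
    out=[]
    for k in range(0,360,10):
        m=ok&(r>lo)&(r<hi)&(ang>=k)&(ang<k+10); out.append(f"{k}:{np.median(d[m])*1e3:.0f}" if m.sum()>3 else f"{k}:-")
    print(lo,*out)
g=cv2.cvtColor(s["frame"],cv2.COLOR_BGR2HSV); m=ok&(r>.035)&(r<.075)&(d<-.003)&(g[...,2]>190)&(g[...,1]<40)
print("white",m.sum(), (np.median(ang[m]),np.median(r[m])) if m.sum() else "")
def show(name):
    o=s["frame"].copy(); cv2.imwrite(name,o)
show("pics/fan_%d.png"%int(robot.read_state()["time_s"]*10))
E
python3 fan.py; ls pics
```

```text
hub 3431 0.0015 0.0 d -0.0038
0.046 0:-15 10:243 20:242 30:242 40:-43 50:- 60:-26 70:-21 80:-14 90:-8 100:- 110:- 120:- 130:-28 140:-21 150:-14 160:-8 170:- 180:- 190:- 200:-28 210:-21 220:-43 230:-64 240:-64 250:-63 260:- 270:-28 280:-64 290:238 300:226 310:224 320:231 330:247 340:239 350:241
0.056 0:- 10:- 20:249 30:248 40:- 50:-61 60:-27 70:-22 80:-13 90:-7 100:- 110:- 120:- 130:-41 140:-22 150:-13 160:-7 170:- 180:- 190:- 200:-28 210:-23 220:-42 230:-64 240:-90 250:- 260:- 270:-90 280:-23 290:240 300:228 310:229 320:240 330:246 340:248 350:249
white 0 
crop0.png
fan_236.png
s3.png
scene0.png
top0.png
w1.png
w2.png
w3.png
w4.png
w5.png
w7.png
```

```bash
cat > imp.py <<'E'
from plan import *
print("calib: tip centre height over face at press, mm", ((np.array([.5468,-.107,.1381-.014])-Hh)@n-.004)*1e3)
def T(th,dep=.015,r=.055):
    t=np.radians(th); return W(.0015+r*np.cos(t)-dep/2*np.tan(np.pi/6), -.11-r*np.sin(t), .004-dep)+[0,0,.014]
E
python3 - <<'E'
from imp import *
hd=-79.83; s=T(191)
print(s)
plan([(s+[0,0,.08],hd,5,1),(s+[0,0,.02],hd,4,1),(s,hd,3,1)])
print("circle"); plan([(T(191+10*k),hd,1,1) for k in range(1,45)],start=s,h0=hd)
E
```

```text
calib: tip centre height over face at press, mm 2.0714135592750615
[0.54326011 0.00765244 0.12806419]
[[1,1.04,0.21,2.46,0.06],[1,1.04,0.21,2.46,0.06],[1,1.04,0.21,2.46,0.06],[1,1.04,0.22,2.46,0.06],[1,1.04,0.21,2.47,0.06],[1,-0,-0,1.5,-0],[1,-0,-0,1.5,-0],[1,-0,-0,1.5,-0],[1,-0,-0,1.5,-0],[1,-0,-0,0.67,-0]]
[[1,-0,-0,0.66,-0],[1,-0,-0,0.67,-0]]
end [0.5433 0.0077 0.1281] -79.83
circle
[[1,0.23,-0.92,-0.13,-0],[1,0.36,-0.86,-0.21,-0],[1,0.49,-0.78,-0.28,-0],[1,0.6,-0.66,-0.35,-0],[1,0.69,-0.54,-0.4,-0],[1,0.75,-0.39,-0.43,-0],[1,0.81,-0.23,-0.47,-0],[1,0.83,-0.07,-0.48,-0],[1,0.82,0.1,-0.47,-0],[1,0.8,0.26,-0.46,-0]]
[[1,0.75,0.43,-0.44,-0],[1,0.67,0.56,-0.38,-0],[1,0.58,0.69,-0.34,-0],[1,0.46,0.79,-0.26,-0],[1,0.34,0.88,-0.2,-0],[1,0.2,0.93,-0.12,-0],[1,0.06,0.96,-0.03,-0],[1,-0.09,0.95,0.05,-0],[1,-0.23,0.92,0.13,-0],[1,-0.36,0.86,0.21,-0]]
[[1,-0.49,0.78,0.29,-0],[1,-0.6,0.66,0.34,-0],[1,-0.69,0.54,0.4,-0],[1,-0.75,0.39,0.44,-0],[1,-0.81,0.23,0.46,-0],[1,-0.83,0.07,0.48,-0],[1,-0.82,-0.1,0.48,-0],[1,-0.8,-0.27,0.46,-0],[1,-0.75,-0.42,0.43,-0],[1,-0.67,-0.56,0.38,-0]]
[[1,-0.58,-0.69,0.34,-0],[1,-0.46,-0.79,0.27,-0],[1,-0.34,-0.88,0.19,-0],[1,-0.2,-0.93,0.12,-0],[1,-0.06,-0.96,0.03,-0],[1,0.09,-0.95,-0.05,-0],[1,0.23,-0.92,-0.13,-0],[1,0.36,-0.86,-0.21,-0],[1,0.49,-0.78,-0.28,-0],[1,0.6,-0.66,-0.35,-0]]
[[1,0.69,-0.54,-0.4,-0],[1,0.75,-0.39,-0.43,-0],[1,0.81,-0.23,-0.47,-0],[1,0.83,-0.07,-0.48,-0]]
end [0.5823 0.0599 0.1556] -79.83
```

Emit:
play_rows(targets=[[1, 1.04, 0.2, 2.5, 0], [1, 1.04, 0.2, 2.5, 0], [1, 1.04, 0.2, 2.5, 0], [1, 1.04, 0.2, 2.4, 0], [1, 1.04, 0.2, 2.4, 0], [1, 0, 0, 1.5, 0], [1, 0, 0, 1.5, 0], [1, 0, 0, 1.5, 0], [1, 0, 0, 1.5, 0], [1, 0, 0, 0, 0]])

```text
time_s: 24.5
position: [0.5419, 0.007, 0.1454]
tcp_rot: [0.996, 0.09, -0.002, 0.001]
contact_force: [0.1, 0.5, -0.3]
grip_width: 0.0001
grip_force: 0.0
```

Emit:
play_rows(targets=[[1, 0, 0, 0.5, 0], [1, 0, 0, 0.5, 0], [1, 0, 0, 0.5, 0], [1, 0, 0, 0.5, 0], [1, 0, 0, 0, 0]])

```text
time_s: 24.92
position: [0.5429, 0.0084, 0.1277]
tcp_rot: [0.996, 0.091, -0.0, -0.0]
contact_force: [-0.1, -0.2, -0.3]
grip_width: -0.0
grip_force: 0.0
```

Inserted with no contact force. Starting the circle.

Emit:
play_rows(targets=[[1, 0.23, -0.92, -0.13, 0], [1, 0.36, -0.86, -0.21, 0], [1, 0.49, -0.78, -0.28, 0], [1, 0.6, -0.66, -0.35, 0], [1, 0.69, -0.54, -0.4, 0]])

```text
time_s: 25.33
position: [0.5601, 0.0513, 0.1427]
tcp_rot: [0.996, 0.092, 0.0, -0.0]
contact_force: [-0.5, -0.6, 0.6]
grip_width: -0.0001
grip_force: 0.4
```

Emit:
play_rows(targets=[[1, 0.75, -0.39, -0.43, 0], [1, 0.81, -0.23, -0.47, 0], [1, 0.83, -0.07, -0.48, 0], [1, 0.82, 0.1, -0.47, 0], [1, 0.8, 0.26, -0.46, 0]])

```text
time_s: 25.75
position: [0.5993, 0.0612, 0.1656]
tcp_rot: [0.996, 0.092, -0.0, -0.0]
contact_force: [-0.9, 0.8, 0.2]
grip_width: -0.0002
grip_force: 0.5
```

Emit:
play_rows(targets=[[1, 0.75, 0.43, -0.44, 0], [1, 0.67, 0.56, -0.38, 0], [1, 0.58, 0.69, -0.34, 0], [1, 0.46, 0.79, -0.26, 0], [1, 0.34, 0.88, -0.2, 0], [1, 0.2, 0.93, -0.12, 0], [1, 0.06, 0.96, -0.03, 0], [1, -0.09, 0.95, 0.05, 0], [1, -0.23, 0.92, 0.13, 0], [1, -0.36, 0.86, 0.21, 0]])

```text
time_s: 26.58
position: [0.6363, -0.0151, 0.1789]
tcp_rot: [0.996, 0.091, 0.0, -0.0]
contact_force: [-0.5, 0.3, 1.9]
grip_width: -0.0001
grip_force: 0.4
```

Emit:
play_rows(targets=[[1, -0.49, 0.78, 0.29, 0], [1, -0.6, 0.66, 0.34, 0], [1, -0.69, 0.54, 0.4, 0], [1, -0.75, 0.39, 0.44, 0], [1, -0.81, 0.23, 0.46, 0], [1, -0.83, 0.07, 0.48, 0], [1, -0.82, -0.1, 0.48, 0], [1, -0.8, -0.27, 0.46, 0], [1, -0.75, -0.42, 0.43, 0], [1, -0.67, -0.56, 0.38, 0]])

```text
time_s: 27.42
position: [0.5669, -0.0402, 0.1369]
tcp_rot: [0.996, 0.091, 0.0, -0.0]
contact_force: [0.8, -0.2, 1.1]
grip_width: -0.0001
grip_force: 0.6
```

Emit:
play_rows(targets=[[1, -0.58, -0.69, 0.34, 0], [1, -0.46, -0.79, 0.27, 0], [1, -0.34, -0.88, 0.19, 0], [1, -0.2, -0.93, 0.12, 0], [1, -0.06, -0.96, 0.03, 0], [1, 0.09, -0.95, -0.05, 0], [1, 0.23, -0.92, -0.13, 0], [1, 0.36, -0.86, -0.21, 0], [1, 0.49, -0.78, -0.28, 0], [1, 0.6, -0.66, -0.35, 0]])

```text
time_s: 28.25
position: [0.5541, 0.0443, 0.1383]
tcp_rot: [0.996, 0.092, -0.0, -0.0]
contact_force: [-0.4, -1.5, 0.4]
grip_width: -0.0
grip_force: 0.4
```

Emit:
play_rows(targets=[[1, 0.69, -0.54, -0.4, 0], [1, 0.75, -0.39, -0.43, 0], [1, 0.81, -0.23, -0.47, 0], [1, 0.83, -0.07, -0.48, 0], [1, 0.82, 0.1, -0.47, 0], [1, 0.8, 0.26, -0.46, 0], [1, 0, 0, 0, 0]])

```text
time_s: 28.83
position: [0.6004, 0.0602, 0.1661]
tcp_rot: [0.996, 0.091, 0.001, 0.0]
contact_force: [-0.3, 0.3, -0.3]
grip_width: -0.0002
grip_force: 0.0
```

Emit:
play_rows(targets=[[1, -0.4, -0.2, 0.2, 0], [1, -0.4, 0, 0, 0], [1, 0, 0, -1, 0], [1, 0, 0, -2, 0], [1, 0, 0, -3, 0], [1, 0, 0, -3, 0], [1, -2, 0, -3, 0], [1, -3, 1, -3, 0], [1, -3, 1, -2, 0], [1, -3, 1, 0, 0]])

```text
time_s: 29.67
position: [0.4891, 0.0105, 0.3353]
tcp_rot: [0.996, 0.091, 0.002, -0.0]
contact_force: [-0.3, -0.6, 0.4]
grip_width: 0.0002
grip_force: 0.0
```

Emit:
play_rows(targets=[[1, 0, 0, 0, 0], [1, 0, 0, 0, 0], [1, 0, 0, 0, 0]])

```text
time_s: 29.92
position: [0.4886, 0.0125, 0.3322]
tcp_rot: [0.996, 0.092, 0.0, -0.001]
contact_force: [0.1, 0.1, -0.5]
grip_width: -0.0001
grip_force: 0.0
```

```bash
python3 fan.py; python3 trayang.py; python3 hd.py
python3 - <<'E'
from h import *
o=cv2.imread("pics/top0.png"); s=snap("top"); cv2.imwrite("pics/top_end.png",s["frame"])
E
```

```text
hub 3435 0.0015 0.0 d -0.0038
0.046 0:242 10:246 20:244 30:-7 40:-42 50:- 60:- 70:-30 80:-23 90:-16 100:-9 110:- 120:- 130:-42 140:-28 150:-23 160:-15 170:-8 180:- 190:- 200:- 210:-29 220:-64 230:-64 240:-9 250:-64 260:-65 270:- 280:-28 290:-22 300:223 310:224 320:233 330:242 340:241 350:244
0.056 0:- 10:- 20:250 30:250 40:- 50:-59 60:-89 70:-89 80:-24 90:-15 100:-8 110:- 120:- 130:-42 140:-29 150:-23 160:-14 170:-8 180:- 190:- 200:- 210:-30 220:-29 230:-64 240:-88 250:-90 260:-89 270:- 280:238 290:240 300:230 310:-7 320:242 330:248 340:250 350:251
white 203 (np.float64(81.1342511727833), np.float64(0.05650863619038101))
tray pts 1049 tilt deg 0.09834380267523686 offset 0.0038091682939870083
panel d 7.228623534949774e-05
head 55 -0.0014277732082675196 -0.21544361534741108 [-0.01133621  0.00828848] [-0.22512891 -0.20583977] [0.02206008 0.02480687]
-0.002 156 [0.0195 0.0202 0.0209]
0.003 170 [0.0192 0.0202 0.021 ]
slot top pts 569 centre 0.0016 -0.2138 dark 42 elong 8.1 slot cw angle 60.5
```

View pics/top_end.png

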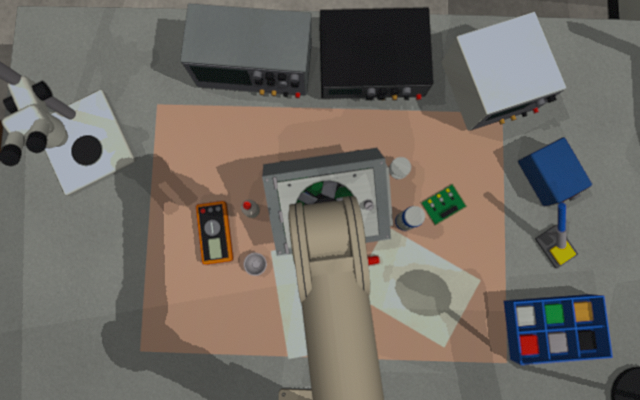

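The top view shows the tray flush and every bystander in its original place. The white blade mark, which started near 6°, is now at about 81°; with 460° of finger travel that makes one full turn plus about 75°. The screw is still home and its slot has not moved.

```bash
python3 -c "
from bench import robot
print(robot.finish_job())"
```

```text
the job is handed in; nothing more can be done
None
```

The job is handed in at about 30 s: the tray is shut, the thumbscrew is fully home and holding, the impeller was turned clockwise about 1.2 turns and left at rest, and nothing around the unit moved; the force along the screw's axis briefly reached 42 N as the screw met its stop, with only the finger pads on the head as far as I could tell.

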